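# Take the battery cover off the wafer transfer unit

## Task

The wafer transfer unit needs a new battery, so take off its battery cover. Pinch the blue thumb cap of the snap tab towards the cover's grip rib, gently and evenly, no harder than it takes to free the hook, and keeping it pressed, lift that end first, then draw the lugs out from under the deck. Set the cover down, without dropping it, flat and the right way up inside the grey parts tray, and leave everything else where it is.

Things in the scene. Friction and masses are not known exactly. Their poses are not given: they have to be found in the camera images.
- unit: Wafer transfer unit, white housing 260 x 380 x 85 mm, fixed to the bench. Origin under its centre at bench height; x to its rear, y to its left (its long side), z up. Deck at z = 85 mm. The dark battery cover lies flush in the deck's front right quarter, length along y: snap tab at the -y end, lugs at the +y end. Two cassettes 142 mm tall stand on the rear half, a flat screen lies front left.
- cover_mid (a point): Where to pinch the battery cover: midway between thumb cap and rib, 8 mm above the deck (axes as the unit's). The rib, 28 mm wide along x, 16 mm high, has its far face at y = +22 mm from here; the blue cap (cap_c0), 26 mm wide, 2 to 16 mm above the deck, has its outer face at y = -21.5 mm, but the cap sits up to 4 mm further in or out from unit to unit. The deck is clear beside both.
- cover_plate (a point): Centre of the cover's plate, 2 mm below its top face, 26 mm towards the lugs from cover_mid. Plate 56 x 92 x 4 mm, 0.75 mm play at each end; hook and feet reach 11 mm below the top face, and it stands on them. The tab is a 2.4 N/mm spring: its hook comes free after 2.5 to 4 mm (6 to 10 N on the cap) and it snaps over 13 N. A plain full grip is too hard: close in small steps, reading the force.
- cover_lugs (a point): Middle of the cover's +y end, 4 mm below its top face: the line about which the cover tips. Two lugs reach 5 mm beyond it under the deck's lip. With the tab held in, tip the tab end up about it by some 14 degrees, then draw the cover level 10 mm towards the tab (-y of the unit), then up. Uneven fingers, pressing down or pulling while still hooked load the seat: over 20 N between cover and unit mars it.
- tray: Grey parts tray, open, 160 x 160 mm, walls 22 mm high and 4 mm thick, floor 4 mm thick, fixed, to the left or right of the unit. Origin under its centre at bench height, y along a side. The cover fits in it at any yaw.
- cassette_blue: Blue wafer cassette standing on the unit, 84 x 89 x 142 mm; leave alone.
- cassette_black: Black wafer cassette standing on the unit, 84 x 89 x 142 mm; leave alone.
- wafer_box: Blue round single-wafer box, 98 mm across, 16 mm high, on the side opposite the tray; leave alone. Leave too the battery pack (pack) and the pen-shaped vacuum wand (wand) lying between robot and unit, and the bottle (rinse) and two more round boxes near the far corners of the bench.
Things that resemble listed ones, but are neither listed nor needed, are in the scene too. Several things look just like the tray: the one meant starts farthest to the robot's right.

How it is judged:
On the way:
1. the cover is lifted clear of the unit (z of cover_plate in the frame of unit above 0.12 m), for 0.1 s.
At the end, for the whole second after the job is handed in: The cover lies at rest on the tray's floor, its plate's centre within 60 mm of the tray's centre and under 20 mm above the bench, right way up and level within 0.12 rad, let go (horizontal distance between cover_plate and tray below 0.06 m and height (world z) of cover_plate below 0.02 m and angle between cover_plate's own z axis and vertical below 0.12 rad and linear speed of cover below 0.02 m/s); the robot touches nothing.
It fails at once if the snap tab is broken: its thumb cap is squeezed with over 13 N (contact force between cap_c0 and the fingers above 13 N).
It fails at once if the seat is marred: the cover is forced against the unit with over 20 N (contact force between cover and unit above 20 N).
It fails at once if the cover is dropped: let go, away from the unit, over 10 mm above its resting height in the tray (distance of cover_plate from where it was at the start of the episode above 0.06 m and height (world z) of cover_plate above 0.024 m and contact force between cover and the fingers below 0.05 N).
It fails at once if a cassette, a round wafer box, the battery pack, the wand or the bottle is pushed by over 15 mm (distance of any of cassette_blue, cassette_black, wafer_box, pack, wand, rinse, wafer_box_two, wafer_box_three from where it was at the start of the episode above 0.015 m).
It also fails if it takes over 53 s, if anything falls off the work surface, if the arm or the gripper's body presses on something with over 40 N, if the wrist force passes 120 N, or if a joint passes its speed limit or range.

## Robot

A 6-joint arm with a two-finger parallel gripper is mounted at the origin on the work surface. World frame = base frame: x ahead of the robot, y to its left, z up, the work surface at z = 0. Lengths are in m, angles in rad, forces in N, time in s.
With the tool pointing down it reaches from about 0.35 to 0.775 m from the base axis. Payload 5.5 kg.
Tool frame: the origin (TCP) lies midway between the tips of the shut fingers; the grasp point (between the pads) lies grip_point_offset behind it (grip_point_offset is the distance from the TCP to the grasp point, in m); z points along the fingers, y is the direction in which the jaws open and shut (so a half turn about z gives the same grasp; the last joint's range is limited). The gripper opens to 85 mm and grips with 20 to 120 N. Pads are 22 mm wide; open, the fingers measure 114 mm over their backs; the gripper's body (76 mm by 85 mm) begins 54 mm behind the grasp point. The pads swing forward as they close: fully open they stand 13 mm farther back than shut.
Start: joints at [-1.361, 0.313, 0.046, 1.304, 0, 1.431], TCP at [0.197, -0.54, 0.198] pointing down, gripper open.
Joint ranges: [-2.76, 2.76], [-0.86, 1.69], [-1.03, 1.26], [-2.2, 2.34], [-1.47, 1.5], [-3.14, 3.14]. Speed limits (rad/s): [2.57, 2.57, 3.14, 3.14, 3.14, 3.14].

## Interface

Orientations are given as a unit quaternion [w, x, y, z].
In Python, from workcell import * gives the robot as it stands.
- The arm moves only by the tool send_rows, never from a script. Its argument "series" is one flat list of numbers, 7 for each row, row after row: the shift along the tool's x, y, z in cm, then the turn, a rotation vector about the tool's x, y, z in degrees, then the opening, from 0 (shut) to 1 (fully open). A call has 1 to 10 rows; each row is the pose to reach, as a shift and turn from the pose commanded when the call began, along the tool's axes at that moment; what a row does not reach only later rows make up. A row lasts 1/12 s, in which the tool goes at most 41.7 mm and 7.16 degrees, less where a joint would pass 70% of its speed; a pose out of reach is approached as far as the arm can. A call with a gripper value outside its range is refused whole. The fingers move at their own pace and stop on an object; "newtons" is the grip in N (left out, the last holds). Time passes only in rows, so rows that repeat a pose let the fingers close. It gives the time, the measured TCP pose, the force and the opening at its end, in the units of the state.
- get_state(): the state, without advancing time (a new reading comes with each control period).
- read_camera(name): name is "side" or "top"; returns the picture (384x512x3 uint8, blue, green, red); there is no depth.
- camera_info(name): a dict with "K" (3x3 intrinsics, pixels), "D" ([k1, k2, p1, p2, k3] as OpenCV has them; the pictures are not rectified), "xyz" and "attitude" of the camera in the world. Camera axes: x right, y down, z forward; pixel columns grow to the right and rows downward; lengths in m; the calibration is good to about 2 mm. A picture is of the moment at which its call begins. camera_info takes no time and is no camera call.
- hand_in(): hands the job in, once; it reports no verdict.
Trained networks look in the newest picture that a camera, given by its name, has taken for a name from the list of things; names that differ only in an ending like _2 or _b are one class to them, and where a whole thing is asked for, a point or a joint stands for the part that bears it (a point fixed in the world has none). Each returns a list of dicts, best first, with "p" (0 to 1); they miss things now and then, are a little off and sometimes report something else, mostly with a low value. They report only what shows in the picture. A call takes as long as a camera call. They do not tell look-alikes from the thing itself.
- silhouettes(camera, label): "pixels" (384x512 bool, what is visible of it) and "box" ([left, top, width, height] in pixels, round what is visible of it).
The state is a dict: "clock": time; "joint_pos": joint angles; "qvel": joint speeds; "tau": joint torques, N m; "tcp_pos": TCP position; "orientation": TCP orientation; "wrist_force": force on the tool from outside, world axes, zero at the start; "ft_torque": the same for the moment, N m; "finger_gap": finger opening in m.
Only numpy, scipy, OpenCV 4.12 (cv2) and the standard library are available. Lean on these libraries where they do the work, as an engineer would, in place of code of your own. Each camera call takes 0.05 s, during which the arm holds its last target. There are 200 camera calls.

## Working session

There is one attempt and no reset: what is moved stays moved. The work goes in short steps, Python scripts to look and compute and a tool call to move; the robot and the scene stay as the last step left them, time stands still between calls to the robot, and variables do not carry over. Pictures are saved under pics/ and viewed, about 8 in all and at most 12, crops included, and the job is handed in when it is done.

Besides the shell and the picture viewer there is one more tool, called after "Request:" as name(argument=value, ...) on one line, values as JSON. send_rows: Moves the arm, as the interface text tells. Its arguments: {"type":"object","properties":{"series":{"type":"array"},"newtons":{"type":"number"}},"required":["series"]}

```bash
mkdir -p pics; ls
python3 - <<'E'
from workcell import *
import cv2,numpy as np
s=get_state();print(s)
for c in("side","top"):
    print(c,camera_info(c)); cv2.imwrite(f"pics/{c}0.png",read_camera(c))
for c in("top","side"):
  for n in("unit","cover_plate","tray","cassette_blue","cassette_black","wafer_box","cap_c0","cover_mid"):
    try:
      for d in silhouettes(c,n):
        y,x=np.nonzero(d["pixels"]);print(c,n,round(d["p"],2),d["box"],x.mean().round(1),y.mean().round(1),len(x))
    except Exception as e:print(c,n,e)
E
```

```text
pics
{'clock': 0.0, 'joint_pos': array([-1.36060467e+00,  3.14017121e-01,  4.49450130e-02,  1.30363126e+00,
        1.61371114e-05,  1.43119524e+00]), 'qvel': array([ 0.00181861, -0.00106886, -0.00028617,  0.00216561,  0.00071238,
        0.00154284]), 'tau': array([ 5.34078008e-04, -4.80631077e+01,  2.98530114e+01,  1.93834200e-02,
       -2.51505662e-04,  4.75811134e-06]), 'tcp_pos': array([ 0.19692252, -0.53958539,  0.19688557]), 'orientation': array([-9.53212374e-04,  9.84744130e-01,  1.74006002e-01, -2.55842976e-05]), 'wrist_force': array([ 0.30772527, -0.05699718,  0.57474262]), 'ft_torque': array([ 0.00370022, -0.01330578,  0.01902998]), 'finger_gap': 0.08550340237313038}
side {'K': array([[450.62550269,   0.        , 250.87760332],
       [  0.        , 450.62550269, 191.44259241],
       [  0.        ,   0.        ,   1.        ]]), 'D': array([-0.01418601,  0.        ,  0.        ,  0.        ,  0.        ]), 'xyz': array([0.27958945, 0.79283299, 0.86047228]), 'attitude': array([ 0.04696197, -0.09100298,  0.9157344 , -0.38851452])}
top {'K': array([[363.00518811,   0.      
[... 1104 characters left out ...]
218.7 163.4 532
side tray 0.74 [324.1, 123.1, 18.3, 36.0] 334.5 143.0 505
side tray 0.56 [235.2, 102.1, 56.9, 36.8] 262.8 120.8 1743
side tray 0.19 [203.6, 148.6, 29.1, 27.9] 218.6 163.6 523
side cassette_blue 0.96 [120.4, 137.2, 51.8, 78.6] 146.4 174.7 2951
side cassette_blue 0.39 [204.2, 147.5, 26.6, 30.8] 219.1 163.5 478
side cassette_black 0.69 [134.6, 119.1, 50.9, 67.0] 163.9 139.1 1315
side cassette_black 0.52 [206.4, 146.1, 21.7, 33.8] 218.3 163.8 493
side wafer_box 0.92 [159.3, 322.6, 46.2, 47.0] 183.3 345.3 1645
side cap_c0 it knows: cassette_black, cassette_blue, cover_lugs, cover_mid, cover_plate, tray, unit, wafer_box
side cover_mid 0.69 [204.1, 150.7, 29.7, 25.6] 218.5 163.8 508
```

Run:
```python
import cv2,numpy as np
a=cv2.imread("pics/top0.png");b=cv2.imread("pics/side0.png")
cv2.imwrite("pics/t1.png",cv2.resize(a,(800,600),interpolation=cv2.INTER_CUBIC))
x=cv2.resize(a[135:195,240:320],None,fx=9,fy=9,interpolation=cv2.INTER_CUBIC)
cv2.imwrite("pics/t2.png",x)
cv2.imwrite("pics/s1.png",cv2.resize(b[90:300,95:355],None,fx=2.85,fy=2.85,interpolation=cv2.INTER_CUBIC)[:600,:800])
```

```text
(no output)
```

View pics/t1.png

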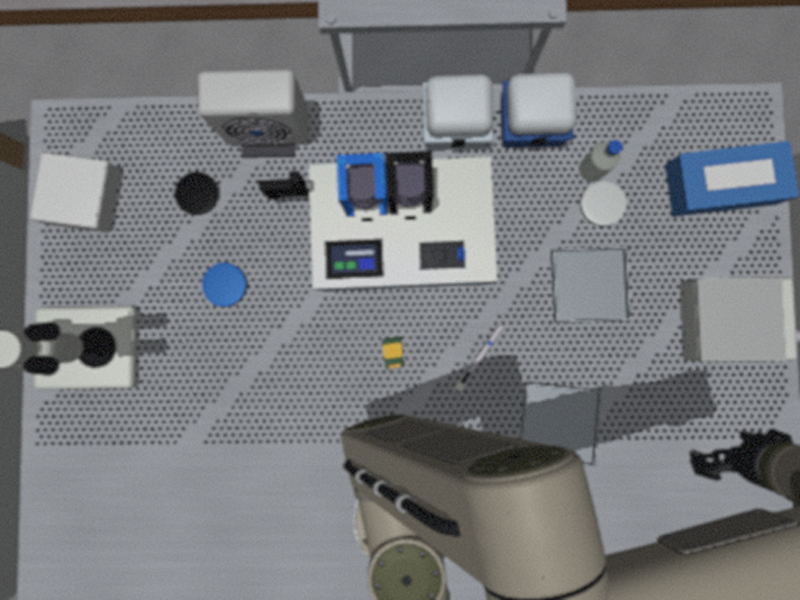

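View pics/t2.png

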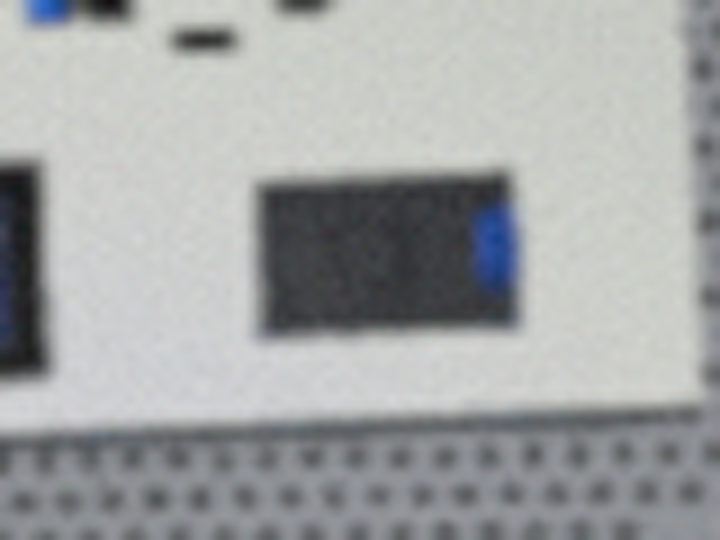

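View pics/s1.png

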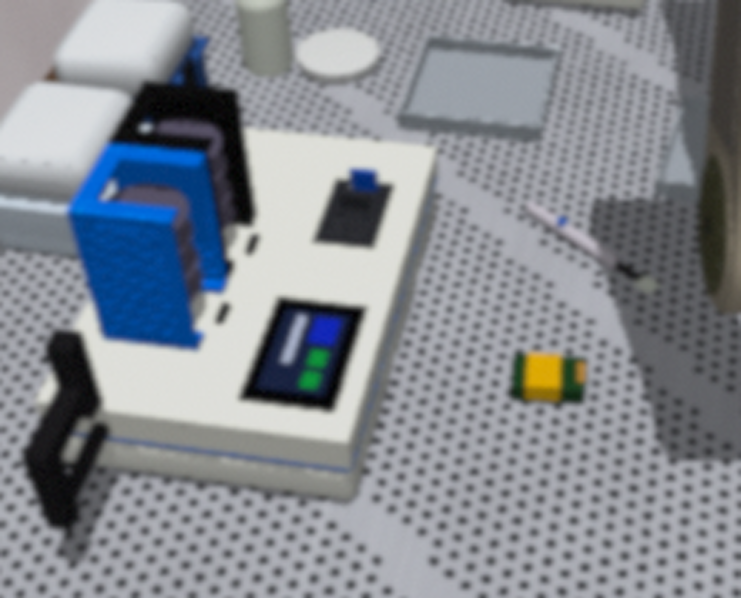

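The top view shows the cover at about (282,163), blue cap on its right end at (295,163). Things that could be mistaken for it are the screen at (227,165), cassettes at (231,117) and (262,115). Tray candidates are (378,182) and (359,267), partly hidden by the arm; the one at (378,182) is farther right of these, but the arm may hide more. I'll check that after a first move. The cover choice is confirmed by the crop: blue cap on the -y end, front right quarter.

```bash
cat > h.py <<'E'
from workcell import *
import cv2,numpy as np
from scipy.spatial.transform import Rotation as R
def cam(c):
    i=camera_info(c);q=i["attitude"];M=R.from_quat([q[1],q[2],q[3],q[0]]).as_matrix()
    return i["K"],i["D"],M,i["xyz"]
def proj(c,P):
    K,D,M,t=cam(c);r=cv2.Rodrigues(M.T)[0]
    return cv2.projectPoints(np.asarray(P,float).reshape(-1,1,3),r,-M.T@t,K,D)[0].reshape(-1,2)
def back(c,uv,z):
    K,D,M,t=cam(c);n=cv2.undistortPoints(np.asarray(uv,float).reshape(-1,1,2),K,D).reshape(-1,2)
    d=np.c_[n,np.ones(len(n))]@M.T
    return t+d*((z-t[2])/d[:,2])[:,None]
def ortho(c,img,z,x0,x1,y0,y1,s=0.0005):
    "rows: x decreasing downward, cols: y decreasing rightward"
    xs=np.arange(x1,x0,-s);ys=np.arange(y1,y0,-s)
    X,Y=np.meshgrid(xs,ys,indexing="ij");P=np.stack([X,Y,np.full_like(X,z)],-1)
    m=proj(c,P).astype(np.float32).reshape(*X.shape,2)
    return cv2.remap(img,m[...,0],m[...,1],cv2.INTER_CUBIC)
E
python3 - <<'E'
from h import *
out=[]
for c in("top","side"):
    im=cv2.imread(f"pics/{c}0.png");o=ortho(c,im,.085,.40,.56,-.23,.0)
    g=o.max(2).astype(np.uint8); 
    w=(cv2.cvtColor(o,cv2.COLOR_BGR2HSV)[...,1]>130)&(o[...,0]>100)
    d=(g<130)|w
    n,l,st,ce=cv2.connectedComponentsWithStats(d.astype(np.uint8))
    for k in range(1,n):
        if st[k,4]>3000: 
            r=cv2.minAreaRect(np.argwhere(l==k)[:,::-1].astype(np.float32))
            print(c,"dark",.56-r[0][1]*.0005,-r[0][0]*.0005,np.array(r[1])*.5,r[2])
    yx=np.argwhere(w);print(c,"blue",.56-yx[:,0].mean()*.0005,-yx[:,1].mean()*.0005,np.ptp(yx,0)*.5)
    out.append(o)
cv2.imwrite("pics/o1.png",np.vstack([cv2.resize(o,None,fx=.9,fy=.9) for o in out]));print(o.shape)
a=cv2.imread("pics/top0.png")
for c in("top",):
    o=ortho(c,a,.085,.38,.7,-.26,.26);g=o.min(2)
    cv2.imwrite("pics/deck.png",o)
    w=cv2.morphologyEx((g>185).astype(np.uint8),cv2.MORPH_OPEN,np.ones((15,15)))
    n,l,st,ce=cv2.connectedComponentsWithStats(w);k=1+st[1:,4].argmax();print(st[k]);w=l==k
    cols=np.arange(st[k,0]+60,st[k,0]+st[k,2]-60,5);fr=[np.nonzero(w[:,q])[0].max() for q in cols]
    p=np.polyfit(cols,fr,1);print("front slope",p,np.std(fr-np.polyval(p,cols)))
    rows=np.arange(st[k,1]+60,st[k,1]+st[k,3]-60,5)
    for f in(np.min,np.max):
        e=np.array([f(np.nonzero(w[q])[0]) for q in rows]);p2=np.polyfit(rows,e,1);print(p2,np.std(e-np.polyval(p2,rows)))
        r=(p[1]+p[0]*p2[1])/(1-p[0]*p2[0]);q=np.polyval(p2,r);print("front corner",.7-r*.0005,.26-q*.0005)
for p in([378,182],[359.5,267.4]):print(back("top",[p],.015))
E
```

```text
top dark 0.5457500000000001 -0.079 [28.5 91. ] 90.0
top dark 0.491367431640625 -0.09479959869384766 [ 20.13409042 189.84402466] 88.66777801513672
top blue 0.5551697530864198 -0.11679218106995884 [10.5 12.5]
side dark 0.5455000019073487 -0.08699998474121094 [104.99998474  28.99999619] 0.0
side dark 0.47950000000000004 -0.2185 [148.  22.] 90.0
side dark 0.4908664245605469 -0.07550955963134766 [ 15.27534866 151.31410217] 88.57384490966797
side blue 0.5561625344352618 -0.12562809917355372 [12.  24.5]
(321, 460, 3)
[   137      0    760    405 184852]
front slope [-2.72717909e-02  4.09062586e+02] 0.7319573262201908
[1.86025408e-02 1.36542650e+02] 1.1666371005446285
front corner 0.49743335513354786 0.1879604208532103
[3.80995592e-02 8.82695878e+02] 1.0632849331674767
front corner 0.5077048584504703 -0.18867429895014337
[[ 0.49988168 -0.40415539  0.015     ]]
[[ 0.21479245 -0.33280319  0.015     ]]
```

View pics/o1.png

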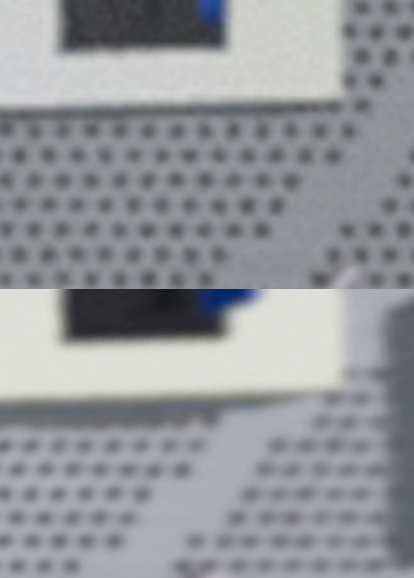

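The orthoviews show cover and unit lined up in both cameras (yaw about 1.5 deg), but clipped at the top; I shift the window.

Run:
```python
from h import *
psi=np.arctan2(.01027,.3766);print("yaw",np.degrees(psi))
for c in("top","side"):
    im=cv2.imread(f"pics/{c}0.png");o=ortho(c,im,.085,.515,.605,-.16,-.02,.00025)
    f=o.astype(float);blue=(f[...,0]-f[...,2]);g=f[...,2]
    # edges in unit-aligned axes: red channel is dark on the cover and cap
    def P(rc):return .605-rc[0]*.00025,-.02-rc[1]*.00025
    d=(g<130).astype(np.uint8);n,l,st,ce=cv2.connectedComponentsWithStats(d);k=1+st[1:,4].argmax();m=l==k
    a=np.argwhere(m);x=.605-a[:,0]*.00025;y=-.02-a[:,1]*.00025
    ex,ey=np.array([np.cos(psi),np.sin(psi)]),np.array([-np.sin(psi),np.cos(psi)])
    u=x*ex[0]+y*ex[1];v=x*ey[0]+y*ey[1]
    isb=blue[m]>55
    um=(u.min()+u.max())/2
    # far/near edges (along u) by v-bin; ends by u-bin
    vb=np.round(v/.002).astype(int);ub=np.round(u/.002).astype(int)
    E=lambda s,b,f:{k:f(s[b==k]) for k in np.unique(b)}
    print(c,"u min",{k*2:round(1e3*q,1) for k,q in E(u,vb,np.min).items()});print("u max",[round(1e3*q,1) for q in E(u,vb,np.max).values()])
    print("v max",[round(1e3*q,1) for q in E(v,ub,np.max).values()]);print("v min",{k*2:round(1e3*q,1) for k,q in E(v,ub,np.min).items()})
    print("blue u",np.percentile(u[isb],[1,50,99]),"v",np.percentile(v[isb],[1,50,99]))
```

```text
yaw 1.5620867108889902
top u min {np.int64(-142): np.float64(557.6), np.int64(-140): np.float64(531.7), np.int64(-138): np.float64(530.0), np.int64(-136): np.float64(529.7), np.int64(-134): np.float64(529.5), np.int64(-132): np.float64(529.6), np.int64(-130): np.float64(529.9), np.int64(-128): np.float64(529.9), np.int64(-126): np.float64(530.2), np.int64(-124): np.float64(530.3), np.int64(-122): np.float64(530.4), np.int64(-120): np.float64(530.4), np.int64(-118): np.float64(530.5), np.int64(-116): np.float64(530.5), np.int64(-114): np.float64(530.6), np.int64(-112): np.float64(530.6), np.int64(-110): np.float64(530.9), np.int64(-108): np.float64(530.7), np.int64(-106): np.float64(530.8), np.int64(-104): np.float64(530.8), np.int64(-102): np.float64(530.7), np.int64(-100): np.float64(530.5), np.int64(-98): np.float64(530.3), np.int64(-96): np.float64(530.6), np.int64(-94): np.float64(530.9), np.int64(-92): np.float64(530.9), np.int64(-90): np.float64(531.0), np.int64(-88): np.float64(531.0), np.int64(-86): np.float64(530.9), np.int64(-84): np.float64(530.4), np.int64(-82): np.float6
[... 7040 characters left out ...]
0): np.float64(-155.6), np.int64(552): np.float64(-157.1), np.int64(554): np.float64(-157.9), np.int64(556): np.float64(-158.2), np.int64(558): np.float64(-158.5), np.int64(560): np.float64(-158.6), np.int64(562): np.float64(-158.6), np.int64(564): np.float64(-158.4), np.int64(566): np.float64(-158.0), np.int64(568): np.float64(-157.8), np.int64(570): np.float64(-157.6), np.int64(572): np.float64(-157.1), np.int64(574): np.float64(-156.2), np.int64(576): np.float64(-140.7), np.int64(578): np.float64(-139.3), np.int64(580): np.float64(-139.1), np.int64(582): np.float64(-138.7), np.int64(584): np.float64(-137.7)}
blue u [0.5453507  0.5587869  0.57173235] v [-0.15785497 -0.1425002  -0.12756062]
```

Cover plate centre is at u≈557.5 mm, v≈-94.5 mm in the unit-aligned axes, and the two cameras agree within 1 mm. The cap's outer face is at v≈-139.3, so it sits about 2 to 3 mm further in than nominal. The pinch centre is about world (0.5605, -0.104). Next I move to hover above it and see what the arm was hiding.

Request:
send_rows(series=[49.1, -28.5, 0, 0, 0, 18.5, 1, 49.1, -28.5, 0, 0, 0, 18.5, 1, 49.1, -28.5, 0, 0, 0, 18.5, 1, 49.1, -28.5, 0, 0, 0, 18.5, 1, 49.1, -28.5, 0, 0, 0, 18.5, 1, 49.1, -28.5, 0, 0, 0, 18.5, 1, 49.1, -28.5, 0, 0, 0, 18.5, 1, 49.1, -28.5, 0, 0, 0, 18.5, 1, 49.1, -28.5, 0, 0, 0, 18.5, 1, 49.1, -28.5, 0, 0, 0, 18.5, 1], newtons=20)

```text
clock: 1.63
tcp_pos: [0.4638, -0.2198, 0.1981]
orientation: [0.0, 1.0, 0.013, 0.0]
wrist_force: [0.7, -0.2, 0.4]
finger_gap: 0.0853
```

Request:
send_rows(series=[9.9, -11.3, 0, 0, 0, 0, 1, 9.9, -11.3, 0, 0, 0, 0, 1, 9.9, -11.3, 0, 0, 0, 0, 1, 9.9, -11.3, 0, 0, 0, 0, 1, 9.9, -11.3, 0, 0, 0, 0, 1, 9.9, -11.3, 0, 0, 0, 0, 1])

```text
clock: 2.13
tcp_pos: [0.5592, -0.1047, 0.1974]
orientation: [0.0, 1.0, 0.015, -0.0]
wrist_force: [-1.4, -0.2, -0.4]
finger_gap: 0.0852
```

Run:
```python
from h import *
s=get_state();print(s["clock"],s["tcp_pos"],s["orientation"],s["wrist_force"],s["ft_torque"],s["joint_pos"]);
try: print(grip_point_offset)
except Exception as e: print(e)
a=read_camera("top");b=read_camera("side");cv2.imwrite("pics/top1.png",a);cv2.imwrite("pics/side1.png",b)
for d in silhouettes("top","tray"):
    y,x=np.nonzero(d["pixels"]);print(d["p"],d["box"],back("top",[[x.mean(),y.mean()]],.004))
cv2.imwrite("pics/v1.png",np.hstack([cv2.resize(a,(400,300)),cv2.resize(b,(400,300))]))
q=np.vstack([cv2.resize(a[130:350,250:512],(524,300)) ,cv2.resize(b[90:240,140:402],(524,300),interpolation=cv2.INTER_CUBIC)])
cv2.imwrite("pics/v1.png",q)
```

```text
2.1333 [ 0.55916938 -0.10469172  0.1974249 ] [ 9.64049445e-05  9.99887192e-01  1.50164897e-02 -3.14152356e-04] [-1.35578738 -0.1790521  -0.44641091] [0.04420954 0.02714216 0.01280216] [-3.25945773e-01  3.01848738e-01  2.94253998e-02  1.29890065e+00
 -3.91812150e-04  2.78561287e+00]
0.0187
0.91 [351.0, 155.6, 50.1, 50.8] [[ 0.50286103 -0.40602493  0.004     ]]
0.84 [329.7, 245.8, 53.7, 51.1] [[ 0.19939326 -0.32926454  0.004     ]]
```

View pics/v1.png

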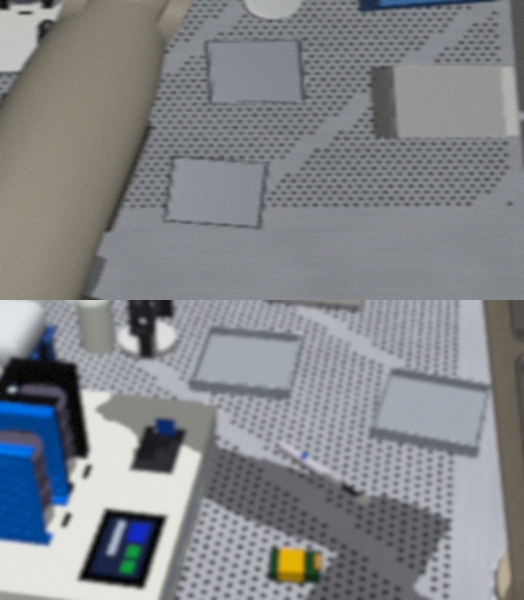

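The right-hand area now shows just two trays, near crop (255,72) and (215,190). The target is the upper one, at world (0.503, -0.406), farthest right. Wand and pack are clear of the path. Now I go down over the pinch.

Request:
send_rows(series=[0.1, -0.1, 4, 0, 0, -0.15, 1, 0.1, -0.1, 7, 0, 0, -0.15, 0.85, 0.1, -0.1, 9, 0, 0, -0.15, 0.75, 0.1, -0.1, 10, 0, 0, -0.15, 0.7, 0.1, -0.1, 10.5, 0, 0, -0.15, 0.65, 0.1, -0.1, 10.5, 0, 0, -0.15, 0.65, 0.1, -0.1, 10.5, 0, 0, -0.15, 0.65, 0.1, -0.1, 10.5, 0, 0, -0.15, 0.65])

```text
clock: 2.95
tcp_pos: [0.5608, -0.1057, 0.0945]
orientation: [0.001, 1.0, 0.015, 0.001]
wrist_force: [0.3, -0.2, -0.4]
finger_gap: 0.0552
```

Run:
```python
from h import *
s=get_state();print(s["clock"],s["tcp_pos"],s["orientation"],s["wrist_force"],s["ft_torque"],s["finger_gap"])
b=read_camera("side");a=read_camera("top")
q=np.hstack([cv2.resize(b[120:200,170:270],(500,400),interpolation=cv2.INTER_CUBIC)])
cv2.imwrite("pics/v2.png",q)
psi=np.radians(1.56)
for n,v,z in(("capouter top",-.1393,.101),("rib far top",-.0985,.101)):
  u=.5575;print(n,proj("side",[[u*np.cos(psi)-v*np.sin(psi),u*np.sin(psi)+v*np.cos(psi),z]]))
```

```text
2.95 [ 0.56082463 -0.10568964  0.09452373] [5.37484690e-04 9.99893601e-01 1.45124468e-02 1.37336612e-03] [ 0.27431284 -0.2005075  -0.36714504] [-0.00799857 -0.01789941  0.05209262] 0.05517463644899195
capouter top [[222.07970967 148.94222837]]
rib far top [[218.6456073  158.51618794]]
```

View pics/v2.png

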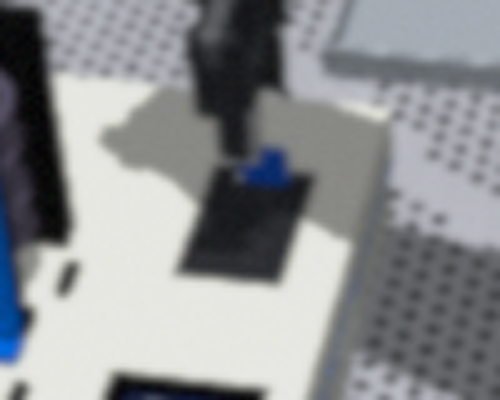

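Run:
```python
from h import *
s=get_state();print(s["clock"],s["tcp_pos"])
t=s["tcp_pos"];q=s["orientation"];M=R.from_quat([q[1],q[2],q[3],q[0]]).as_matrix()
for dy in(-.0276,.0276):
  for dz in(-.003,-.04,-.06):
    p=t+M@[0,dy,dz];u=proj("side",[p])[0];print(dy,dz,p.round(4),u.round(1),((u-[170,120])*5).round())
print(proj("side",[t]),(proj("side",[[.56,-.1,.085]])-[170,120])*5)
b=read_camera("side");cv2.imwrite("pics/side2.png",b)
a=read_camera("top");cv2.imwrite("pics/top2.png",a)
cv2.imwrite("pics/v3.png",np.vstack([cv2.resize(b[90:210,150:310],(640,480),interpolation=cv2.INTER_CUBIC)]))
```

```text
3.05 [ 0.56073253 -0.10541673  0.09430192]
-0.0276 -0.003 [ 0.5599 -0.0778  0.0973] [218.2 160.9] [241. 205.]
-0.0276 -0.04 [ 0.5598 -0.0778  0.1343] [217.3 149.9] [237. 150.]
-0.0276 -0.06 [ 0.5598 -0.0778  0.1543] [216.8 143.8] [234. 119.]
0.0276 -0.003 [ 0.5615 -0.133   0.0973] [222.8 148. ] [264. 140.]
0.0276 -0.04 [ 0.5614 -0.133   0.1343] [222. 137.] [260.  85.]
0.0276 -0.06 [ 0.5614 -0.1329  0.1543] [221.6 130.9] [258.  55.]
[[220.62817645 155.20428069]] [[253.00551494 195.92623419]]
```

View pics/v3.png

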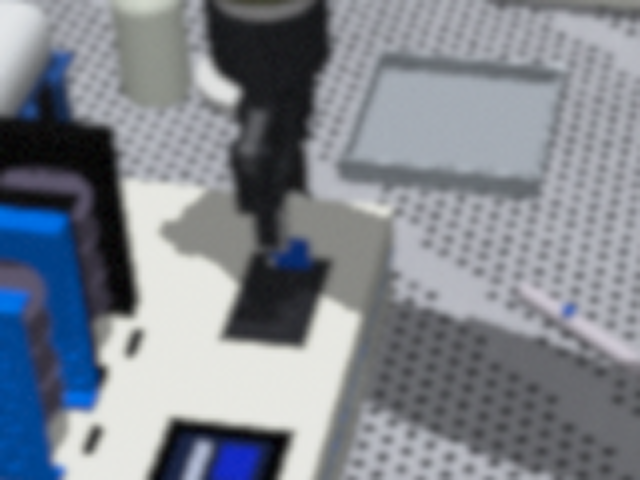

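Run:
```python
from h import *
b=cv2.imread("pics/side2.png")[125:185,190:260].astype(float)
g=np.clip(255*(b/255)**.45,0,255).astype(np.uint8)
o=cv2.resize(g,None,fx=10,fy=10,interpolation=cv2.INTER_CUBIC)
s=get_state();t=s["tcp_pos"];q=s["orientation"];M=R.from_quat([q[1],q[2],q[3],q[0]]).as_matrix()
for sg in(-1,1):
  P=[t+M@[dx,sg*.0276,dz] for dx,dz in((-.011,-.004),(.011,-.004),(.011,-.04),(-.011,-.04))]
  cv2.polylines(o,[((proj("side",P)-[190,125]+.5)*10).astype(np.int32)],True,(0,255,255) if sg<0 else (0,255,0),1)
cv2.imwrite("pics/v4.png",o)
```

```text
(no output)
```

View pics/v4.png

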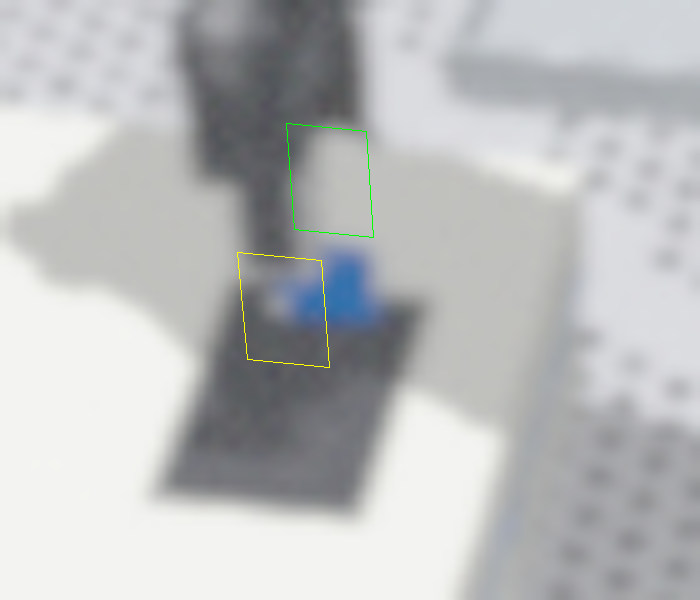

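Run:
```python
from h import *
A=cv2.imread("pics/side0.png");B=cv2.imread("pics/side2.png")
sl=(slice(130,175),slice(200,240))
L=[cv2.resize(np.clip(255*(i[sl].astype(float)/255)**.5,0,255).astype(np.uint8),None,fx=10,fy=13,interpolation=cv2.INTER_NEAREST) for i in(A,B)]
cv2.imwrite("pics/v5.png",np.hstack(L))
```

```text
(no output)
```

View pics/v5.png

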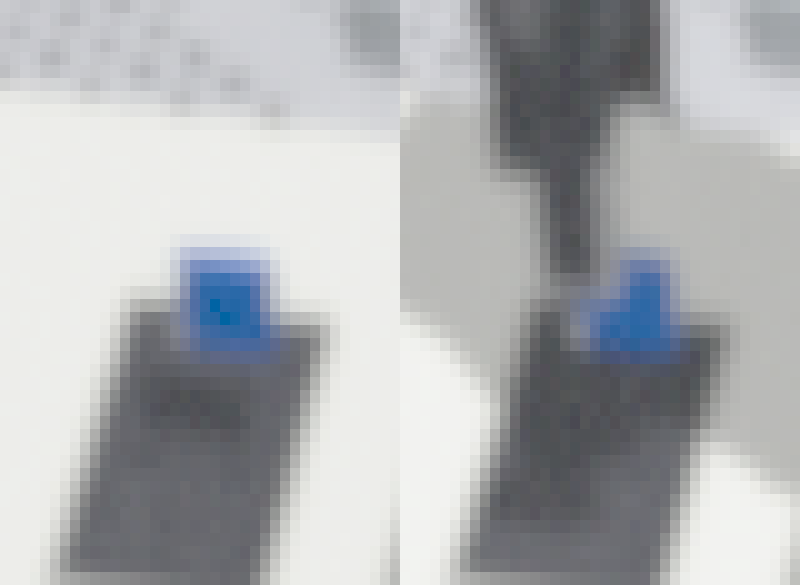

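Run:
```python
from h import *
B=cv2.imread("pics/side2.png")
np.set_printoptions(linewidth=200)
print(np.arange(210,236));print(np.c_[np.arange(134,166),B[134:166,210:236].mean(2).astype(int)])
s=get_state();print(s["joint_pos"],s["finger_gap"])
```

```text
[210 211 212 213 214 215 216 217 218 219 220 221 222 223 224 225 226 227 228 229 230 231 232 233 234 235]
[[134  32  28  30  32  29  27  26  23  30  33  33  27  23  24  25  44  91 142 174 184 185 186 184 177 161 139]
 [135  31  24  28  27  29  28  23  25  30  30  29  28  23  24  27  43  91 143 174 184 185 186 185 182 175 164]
 [136  31  28  25  27  25  26  24  23  25  28  30  30  27  33  30  46  90 141 173 183 186 186 186 186 184 182]
 [137  34  24  26  24  26  24  23  25  28  31  34  41  56  61  58  60  88 132 166 180 184 185 187 188 188 187]
 [138  32  23  27  26  24  23  22  25  28  31  41  64  86 100  97  91  94 118 152 173 180 182 186 188 187 187]
 [139  36  25  22  26  28  26  26  27  24  30  50  81 109 124 127 123 116 120 143 160 168 171 174 176 177 179]
 [140  40  26  26  27  30  26  25  25  27  33  57  90 118 132 136 134 131 129 137 144 149 150 153 154 157 163]
 [141  46  32  30  27  30  29  29  28  30  42  67  96 119 131 136 135 135 134 137 136 137 137 138 140 140 144]
 [142  62  48  40  35  29  30  27  29  37  55  75  99 120 131 134 134 135 135 135 135 136 134 136 135 135 
[... 1976 characters left out ...]
4  53  90 119 130 135 135]
 [161  96  49  30  26  27  27  26  24  28  29  25  28  28  28  31  29  30  30  29  38  68 102 125 133 135 135]
 [162  88  45  29  26  25  27  25  23  29  26  28  26  31  30  35  33  38  35  35  49  82 115 129 135 137 135]
 [163  72  41  30  27  26  26  28  26  26  26  27  30  29  34  37  40  42  43  47  78 117 138 141 138 137 135]
 [164  61  40  31  27  26  26  28  26  28  28  29  31  33  36  43  43  45  47  61 108 158 178 173 159 145 138]
 [165  49  40  33  29  28  26  27  26  30  33  36  38  40  42  43  44  46  50  76 132 186 211 209 194 175 158]]
[-3.26220245e-01  3.52993648e-01 -1.57886950e-01  1.05803076e+00 -1.06081149e-04  2.78578940e+00] 0.05541912653619772
```

Run:
```python
from h import *
B=cv2.imread("pics/side1.png").mean(2).astype(int)
for r in range(70,126):print(r,"".join(" .:-=+*#%@"[9-min(9,v//22)] for v in B[r,190:245]))
M=R.from_quat([.999887,.015,-.0003,.0001]).as_matrix();t=np.array([.5592,-.1047,.1974])
for dy in(-.0426,.0426,-.057,.057):
  for dz in(-.013,-.05,-.073):
    p=t+M@[0,dy,dz];print(dy,dz,[proj("side",[p+M@[e,0,0]])[0].round(1) for e in(-.011,.011)])
```

```text
70 :-::::---=+*##%%%%%%%%%%%%%%%%%%%%%%%#++==+*#**+=-:::-:
71 --::::::-=***##%%%%%%%%%%%%%%%%%@%%%%#*+++*****+-:::-::
72 --:::-::-++****##%%%%%%%%%%%%%%%%%%%%%#*****#**=-::--::
73 -::::::-=++*****##%%%%%%%%%%%%%%%%%%%%#****##*+=-::--::
74 -::::::--=+******#%%%%%%%%%%@%@%%%%%%%#****##*+=:::-:::
75 ::::::----+******#%%%%%%%%%@%@%%%%@@%%#****##*+-::::::-
76 ::::::--:-+*****##%%%%%%%%%%%%%%@@@@%%#*******=-::-::::
77 ::::::-::-+*****#%%%%%%%%%%%%%%%@%%%%%#******+=::::::-:
78 :-:::-:::-++****#%%%%##%%%%%%%%%%%@%%#*******=-::-:::-:
79 --::::::-=++***##%%##*###%%%%%%%%%%%%#******+=::--:::::
80 -:::-:::-==+***##%#*****#%%%%%%%%@%%%#******+-::-:::--:
81 :::::::---=+***####****##%%%%%%%%%@%%#******=-::-:::-::
82 :---:::---=+***###****##%%%%%%%%%%%%%#*****+=::::::--:-
83 ::-::::::-=+**###**+**#%%%%%%%%%%%%%#******+-::-:::-::-
84 .:::::-::-=+*###*+++**##%%%%%%%%%%%#*******+--::::-:::-
85 ..:::::::-=+*###**++*##%%%%%%%%%%%%#******+=---:::-::::
86 ...:::::--=+*####****#%%%%%%%%%%%%%#******+=----:--::--
87 ...:::::---=+*#%##**##%%%%%%%%%%%%%#**++*++=---::--::--
88 ....::--:::--+*%#####%%%%%%%%%%%@%%
[... 2257 characters left out ...]
7, 129.8]), array([209.9, 129. ])]
-0.0426 -0.05 [array([217.7, 117.1]), array([208.7, 116.3])]
-0.0426 -0.073 [array([217.1, 108.9]), array([207.9, 108.2])]
0.0426 -0.013 [array([226.2, 110.3]), array([217.8, 109.6])]
0.0426 -0.05 [array([225.4,  97.8]), array([216.9,  97.1])]
0.0426 -0.073 [array([224.9,  89.8]), array([216.2,  89.1])]
-0.057 -0.013 [array([217.4, 133.4]), array([208.5, 132.5])]
-0.057 -0.05 [array([216.3, 120.6]), array([207.3, 119.8])]
-0.057 -0.073 [array([215.7, 112.4]), array([206.4, 111.6])]
0.057 -0.013 [array([227.4, 107.2]), array([219.1, 106.5])]
0.057 -0.05 [array([226.6,  94.8]), array([218.2,  94.1])]
0.057 -0.073 [array([226.1,  86.8]), array([217.5,  86.1])]
```

The close pixels show both finger tips well above where I expected, so the tips stand further back than the TCP when open. I go down guarded and watch the wrist force.

Request:
send_rows(series=[0, -0.15, 0.4, 0, 0, 0, 0.6, 0, -0.15, 0.8, 0, 0, 0, 0.6, 0, -0.15, 1.0, 0, 0, 0, 0.6, 0, -0.15, 1.0, 0, 0, 0, 0.6])

```text
clock: 3.48
tcp_pos: [0.559, -0.1032, 0.0819]
orientation: [-0.0, 1.0, 0.015, -0.001]
wrist_force: [-0.4, -0.4, -0.8]
finger_gap: 0.0513
```

Request:
send_rows(series=[0, 0, 0.15, 0, 0, 0, 0.6, 0, 0, 0.3, 0, 0, 0, 0.6, 0, 0, 0.3, 0, 0, 0, 0.6])

```text
clock: 3.73
tcp_pos: [0.5595, -0.1034, 0.0794]
orientation: [-0.0, 1.0, 0.015, -0.0]
wrist_force: [0.0, -0.2, 0.2]
finger_gap: 0.0514
```

```bash
cat > tip.py <<'E'
from h import *
s=get_state();print(s["clock"],s["tcp_pos"],s["orientation"].round(4),s["wrist_force"].round(2),s["ft_torque"].round(3),s["finger_gap"])
B=read_camera("side");cv2.imwrite(f"pics/side_{s['clock']:.2f}.png",B);B=B.mean(2).astype(int)
for r in range(132,168):print(r,"".join(" .:-=+*#%@"[9-min(9,v//15)] for v in B[r,205:235]))
E
python3 tip.py
```

```text
3.7333 [ 0.55948792 -0.10343576  0.07943909] [-0.000e+00  9.999e-01  1.480e-02 -2.000e-04] [ 0.05 -0.18  0.23] [0.    0.005 0.004] 0.05144102163717662
132   .=+==--=+*#%%%%#%#+-        
133   .=++=--=+*##%%####*-        
134   :=**+==+*###%%##%%*-        
135   .=***++*#########%#=        
136    -*#***##%%%#####%#=.       
137   .-*##**##%%%####%%#+.       
138   .-*######%%%####%%#*:       
139   .-+######%%%###%%%%*-       
140  ..-+#%%%%%%%%%##%%%%*-.      
141  ..:=#%%%%%%%%%##%%%#*-..     
142   .:=*%%%%%%%%%%#%###+-..  .  
143   .:-*#%%%%%%%%##*+++=:...    
144   ..-+#%%%%%%%%#*=--::...  .  
145   ..-+#%%#%%%%%#+-:.....      
146    .:=*#####%##*+-....   .    
147   ..:=+*###%%##+=-......    ..
148    ..:-=+*#%%%*+=-:.....   .. 
149     ...:-=#%%#*+=---::...   . 
150 . .. ...:=*#%#*+==+==-:.... . 
151      ...:=*#%%#+==+*+=-..  . .
152 .    ...-=*#%##+==+**+-.....  
153     ...:=+*#%%#+==+**+-::.....
154   . ..:-+*##%%#+==+**+===--:..
155    ...:=***####+==+***+***+=:.
156    ...-+****#**+=++****###*=:.
157     .:=*###****++**#####%#*-:.
158     .:=*%####****##%%#%%%#+-..
159     .-+#%%%%######%%%%%%#*=:..
160     .-*#%%%%%%%%%%%%%%%%#*-:..
161      -*%%%%%%%%%%%%%#%%%#+-.  
162      =##%%%%%%%%%%%%####*=:.  
163     .+#%#%%%%%%%%%######+-... 
164     :+##%%%%%%%%%%#####*=.    
165     =*####%%%%%######**=.     
166    .+*###%%%%%######***-      
167    -*####%#######*****+:
```

Wrist force reads no contact and the tips still look about 25 mm above the deck in both fingers. I continue down guarded.

Request:
send_rows(series=[0, 0, 0.15, 0, 0, 0, 0.6, 0, 0, 0.3, 0, 0, 0, 0.6, 0, 0, 0.3, 0, 0, 0, 0.6])

```text
clock: 4.03
tcp_pos: [0.5595, -0.1034, 0.0765]
orientation: [-0.0, 1.0, 0.015, -0.0]
wrist_force: [-0.1, 0.3, -0.8]
finger_gap: 0.0513
```

Request:
send_rows(series=[0, 0, 0.15, 0, 0, 0, 0.6, 0, 0, 0.3, 0, 0, 0, 0.6, 0, 0, 0.3, 0, 0, 0, 0.6])

```text
clock: 4.28
tcp_pos: [0.5594, -0.1034, 0.0735]
orientation: [-0.0, 1.0, 0.015, -0.0]
wrist_force: [-0.3, -0.3, -0.5]
finger_gap: 0.0516
```

```bash
python3 tip.py
```

```text
4.2833 [ 0.5594381  -0.10341619  0.0734526 ] [-0.000e+00  9.999e-01  1.480e-02 -2.000e-04] [-0.29 -0.29 -0.52] [-0.008  0.037 -0.018] 0.051555047688428765
132      .-=-=+*#%%%%%#%#+:       
133    .:-=--=+*#%%%%%##*=        
134   .:===--=+*#%%%%###*-        
135   .-++=--=+*###%###%#=        
136    -+++==+*########%#=.       
137   .-***++*###%#####%#+.       
138   .=*#***##%%%%####%#*-       
139  ..-*##**##%%%#####%%*-       
140   .-+######%%%#####%%*-.      
141   .-+#####%%%%###%%%#*-:.     
142  ..:=#%%#%%%%%%#%%%%#*=:.     
143   .:=*#%%%%%%%%##%%%#*=:.     
144   ..-*#%%%%%%%%#%####+-..    .
145   ..-+#%%%%%%%%%#*++==:..     
146   ..-+#%%%%%%%%#*+-:::... ... 
147   ..:=*%%#%%%%%#*=:....    . .
148  . .:=*#####%%%#+=:....   .   
149   ...-+*####%%#*+=--::..  .   
150 .   .:-==*##%%#+==++=-:..  .  
151     ...:-=*#%##+==+*+=-...    
152      ...-+*#%%#+==+**+-:..... 
153     ...:=+*#%%#+==+**+-::.... 
154    . .:-+**#%%#*==+**+===--:..
155   .  .:=***#%%#*==+*******+=:.
156    ...-+***##%#*==+***####*=:.
157     .:=*#**####*+=+*###%%#*=:.
158     .:=*#******+++*###%%%#+-..
159     .-+####****++*#%%%%%##=:..
160      -*#%##########%%%%%#*-:. 
161      -*%%%%%%%#%#%%%%%%%#+-.. 
162      =###%%%%%%%%%%%####*=:.. 
163     .+###%%#%%%%%#######+-..  
164     :+###%%%%%%%%####*#*=.    
165     =*###%%%%%%%%###***+.     
166    .+*###%%%%%%#####***-      
167    -*######%#%%###****+:
```

Request:
send_rows(series=[0, 0, 0.2, 0, 0, 0, 0.58, 0, 0, 0.4, 0, 0, 0, 0.58, 0, 0, 0.5, 0, 0, 0, 0.58, 0, 0, 0.5, 0, 0, 0, 0.58])

```text
clock: 4.67
tcp_pos: [0.5594, -0.1034, 0.0684]
orientation: [-0.0, 1.0, 0.015, -0.0]
wrist_force: [0.4, 0.9, 0.6]
finger_gap: 0.0494
```

Request:
send_rows(series=[0, 0, 0.1, 0, 0, 0, 0.58, 0, 0, 0.2, 0, 0, 0, 0.58, 0, 0, 0.2, 0, 0, 0, 0.58])

```text
clock: 4.92
tcp_pos: [0.5596, -0.1034, 0.0666]
orientation: [0.0, 1.0, 0.015, -0.0]
wrist_force: [-0.3, 0.4, -1.1]
finger_gap: 0.0499
```

```bash
python3 tip.py
```

```text
4.9167 [ 0.55956899 -0.10344946  0.06660414] [ 0.000e+00  9.999e-01  1.470e-02 -1.000e-04] [-0.26  0.38 -1.11] [-0.038 -0.001 -0.012] 0.0498942447520289
132      .===--+*#%%%%%%%#=       
133      :==--=+##%%%%%%%*-       
134      :==--=+#%%%%%%%#*-       
135     .-==--=*#%%%%%%#*=.       
136    .-==---+*##%%%#%#*-        
137   .-++=---+**##%%###*=.       
138   :=++====+*#######%#+:       
139  .:=***+++*########%#*-       
140  ..-*#****##%%%####%#*-.      
141  ..-+##**##%%%%####%#*-..     
142  ..-+###*##%%%####%%%*-:.     
143  ..:+#######%%%##%%%%*-:.     
144   .:=*#%%#%%%%%##%%%#*=:...  .
145   ..-*#%%%%%%%%##%%%%*=:.     
146   ..-+#%%%%%%%%%#####*-:..  . 
147   ..-+#%%%%%%%%%##*++=-..     
148   ..:=#%%%%%%%%%#*+=--:...    
149    .:=*#####%%%##*==-:..      
150    ..-+#%%##%%##*+++=-:..  . .
151    ..-+*#%#%#%#*+++*+=-..  .  
152    ..:-+*##%%%#*==+**+-.. ... 
153     ..:=+*##%%#*==+**+-::.....
154     ..:-+*##%%#*==+**+===--:..
155  .  ..:=***##%#*==++**+***+=:.
156     ..-+***#%%#*==+****###*=:.
157     .:=**+*#%%#*==+*####%#*-:.
158     .:=*#**##%#*==+####%%#+-. 
159     .-+##**####*==+#%%%%%#=:. 
160      -*###***#*+++*#%%%%#*-:. 
161      -*######***+*###%%##+-.. 
162      =##%%%#############*=:.. 
163     .+###%%%%%%#########+-... 
164     :+###%%%%%%%%#####**=.    
165     =*###%%%%%%%%###***=.     
166    .+*####%%%%%#####***-      
167    -*######%%%%###****+:
```

Request:
send_rows(series=[0, 0, 0.1, 0, 0, 0, 0.58, 0, 0, 0.2, 0, 0, 0, 0.58, 0, 0, 0.3, 0, 0, 0, 0.58, 0, 0, 0.3, 0, 0, 0, 0.58])

```text
clock: 5.3
tcp_pos: [0.5595, -0.1034, 0.0635]
orientation: [-0.0, 1.0, 0.015, -0.0]
wrist_force: [0.3, 0.5, -0.8]
finger_gap: 0.0495
```

Request:
send_rows(series=[0, 0, 0.1, 0, 0, 0, 0.58, 0, 0, 0.2, 0, 0, 0, 0.58, 0, 0, 0.3, 0, 0, 0, 0.58, 0, 0, 0.3, 0, 0, 0, 0.58])

```text
clock: 5.63
tcp_pos: [0.5594, -0.1034, 0.0605]
orientation: [-0.0, 1.0, 0.015, -0.0]
wrist_force: [0.1, 0.5, 0.4]
finger_gap: 0.0497
```

```bash
python3 tip.py | head -34
python3 - <<'E'
from h import *
import glob
B=read_camera("side")
a=cv2.resize(np.clip(255*(B[110:180,190:250].astype(float)/255)**.5,0,255).astype(np.uint8),None,fx=8,fy=8,interpolation=cv2.INTER_CUBIC)
cv2.imwrite("pics/v6.png",a)
E
```

```text
5.6333 [ 0.55944548 -0.10341261  0.06050719] [-0.000e+00  9.999e-01  1.480e-02 -2.000e-04] [0.14 0.47 0.43] [-0.008 -0.067 -0.015] 0.04974958454037292
132      :+*=--=+##%%%%%%#=.      
133      :++=--=*#%%%%%%%#=       
134      .=+=--=*#%%%%%%%#=.      
135      .-=---+*#%%%%%%%#=.      
136     :-==--=+#%%%%%%%#*-       
137    .-===--=*##%%%%%##+:       
138   .:=+=---=*##%%%###*+:       
139  ..-++=---=**##%%####+-       
140  .:-+*==-=+*#########*-.      
141  ..-+**+++*########%%*-:.     
142   .-+#****###%%####%#*-..     
143  ..-+##***#%%%%####%#*-:...   
144  ..:+*##*###%%%###%%#*=:..    
145   .:=*#####%%%%##%%%%*=:..  . 
146   ..-*#%%%%%%%%%#%%%#*=:..    
147   ..-+#%%%%%%%%%#%%%#*=:. ..  
148  ...:+#%%%%%%%%%%%%##*-:.     
149   ..:=*%%%%%%%%%#####+-..     
150   ..:=*%%%%%%%%###***+-..     
151    ..-*#%%#%%%%%#****+-...    
152    ..-+#%#%##%##*****+-...... 
153     .:=*####%%#*+++**+-::.... 
154     .:-+####%%#*+=+**+===--:..
155     ..-+***#%%#*+=++**+***+=:.
156     ..-+***#%%#*+=+***####*=:.
157     ..=*#**#%%#*==+*####%#*-:.
158     .:=*#**#%%#*==+##%%%%#+-..
159     .-+##**#%%#*+=+#%%%%%*=:. 
160     .=*##**##%#*==+##%%%#*=:. 
161     .=#%#***###*+=+#%%%%#+-.. 
162      =####******+++##%%%*=:.  
163     .+##%#####*****#####+-.   
164     :+###%%%%##########*=.
```

View pics/v6.png

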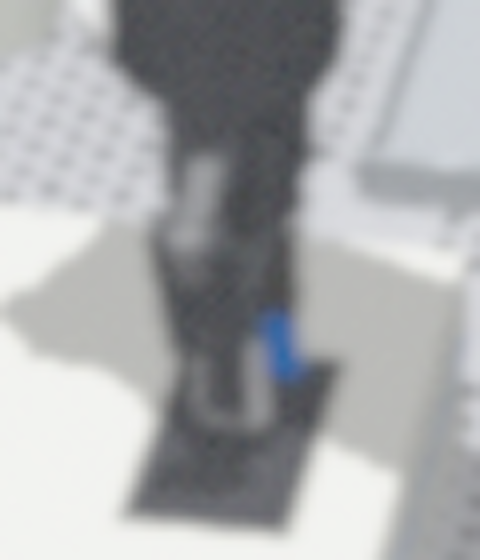

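The crop shows the near finger over the rib side, with its grey-rimmed tip at px (219,163), centred on the cap in x. The far finger is behind the cap. The tips are still roughly 8 to 12 mm above the deck.

Request:
send_rows(series=[0, 0, 0.1, 0, 0, 0, 0.58, 0, 0, 0.2, 0, 0, 0, 0.58, 0, 0, 0.3, 0, 0, 0, 0.58, 0, 0, 0.3, 0, 0, 0, 0.58])

```text
clock: 6.07
tcp_pos: [0.5595, -0.1034, 0.0575]
orientation: [-0.0, 1.0, 0.015, -0.0]
wrist_force: [-0.6, 0.2, -0.1]
finger_gap: 0.0494
```

Request:
send_rows(series=[0, 0, 0.1, 0, 0, 0, 0.58, 0, 0, 0.2, 0, 0, 0, 0.58, 0, 0, 0.2, 0, 0, 0, 0.58])

```text
clock: 6.32
tcp_pos: [0.5595, -0.1034, 0.0555]
orientation: [-0.0, 1.0, 0.015, -0.0]
wrist_force: [0.4, -0.9, 0.3]
finger_gap: 0.0493
```

```bash
python3 tip.py | tail -22
```

```text
146   .:=*######%%%###%%%*=:.    .
147   ..-*######%%%###%%%*=:.     
148 .  .-+#%%%%%%%%##%###*=:.    .
149    .-+#%%%%%%%%%#####*=:.     
150    .:=#%%%%%%%%%###**+-:.     
151    .:=*%%%%#%%%%##***+-..    .
152    ..-*#%%%%%%%%##***+-:..... 
153     .-+#%%##%%%##****+-::.... 
154    ..-+####%%%%#*++**+===--:..
155    ..:=*###%%%#*+=+***+***+=:.
156     .:=*####%%#*+=+****###*=:.
157     .:=*#**#%%#*==+*####%#*-:.
158     .:=*#**#%%#*==+###%%##+-. 
159     .-+##**#%%#*==+#%%%%##=:..
160     .=*##**##%#*==+##%%%%*-:. 
161     .=###**##%#*+=+*#%%%#+-.. 
162      =#%#***###*+=+*#%%%*=:.. 
163     .+#####*##**+=+*####+-..  
164     :*######***+++**###*=.    
165     =*###%####*****#***+.     
166    .+**####%%%#######**-      
167    -*#############****+:
```

Request:
send_rows(series=[0, 0, 0.1, 0, 0, 0, 0.58, 0, 0, 0.2, 0, 0, 0, 0.58, 0, 0, 0.2, 0, 0, 0, 0.58])

```text
clock: 6.62
tcp_pos: [0.5595, -0.1034, 0.0536]
orientation: [0.0, 1.0, 0.015, -0.0]
wrist_force: [-0.7, 0.4, -0.4]
finger_gap: 0.0496
```

Request:
send_rows(series=[0, 0, 0.1, 0, 0, 0, 0.58, 0, 0, 0.2, 0, 0, 0, 0.58, 0, 0, 0.2, 0, 0, 0, 0.58])

```text
clock: 6.87
tcp_pos: [0.5595, -0.1034, 0.0515]
orientation: [-0.0, 1.0, 0.015, -0.0]
wrist_force: [-0.8, 0.3, 0.3]
finger_gap: 0.0497
```

Request:
send_rows(series=[0, 0, 0.1, 0, 0, 0, 0.58, 0, 0, 0.2, 0, 0, 0, 0.58, 0, 0, 0.2, 0, 0, 0, 0.58])

```text
clock: 7.12
tcp_pos: [0.5595, -0.1034, 0.0496]
orientation: [-0.0, 1.0, 0.015, -0.0]
wrist_force: [0.2, 0.3, -0.4]
finger_gap: 0.0498
```

```bash
python3 tip.py | tail -20;python3 - <<'E'
from h import *
for y in(-.064,-.0785,-.128,-.143):
  print(y,[proj("side",[[.5595,y,z]])[0].round(1).tolist() for z in(.085,.095)])
E
```

```text
148   ..-*######%%%#######=:..    
149    .-+#####%%%%%#####*=:.     
150    .-+#%%%%%%%%%####**=:.     
151    .:=#%%%%%%%%%##***+=:.     
152    .:=*%%%%%%%%%%#***+-:....  
153    ..-*#%%%%%%%%##***+-::.....
154    ..-+#%%%%#%%%##***+===--:..
155    ..-+##%%#%%%##*****+***+=:.
156    ..:=*#####%%#*++****###*=:.
157     .:=*###%%%%#+++*####%#*-..
158     .:=*#**#%%#*+=+####%%#+-..
159     .-+##**#%%#*==+#%%%%%*=:..
160     .=*##**#%%#*+=+##%%%#*-:..
161     .=####*##%#*+=+*#%%%#+-.. 
162      =###**#%%%*+=+*#%%%*=:.. 
163     .+*###**###*+=+*####*-:.  
164     :+*###**###*+=+**##*=:.   
165     =**####*###*+=+****+:     
166    .+*########***++****-      
167    -*###########******+:      
-0.064 [[217.4, 167.9], [217.1, 165.0]]
-0.0785 [[218.8, 164.3], [218.5, 161.4]]
-0.128 [[223.3, 152.7], [223.1, 149.9]]
-0.143 [[224.7, 149.3], [224.5, 146.5]]
```

The tips look about 2 mm above the deck with the TCP reported at 0.0496, so they seem to stand about 37 mm behind the reported TCP. Before any tipping I need to know where the tool really pivots, so I raise 3 cm and do a small test tilt.

Request:
send_rows(series=[0, 0, -2, 0, 0, 0, 0.58, 0, 0, -3, 0, 0, 0, 0.58, 0, 0, -3, 0, 0, 0, 0.58, 0, 0, -3, 0, 0, 0, 0.58])

```text
clock: 7.5
tcp_pos: [0.5606, -0.1038, 0.0806]
orientation: [0.0, 1.0, 0.015, 0.001]
wrist_force: [0.1, -0.6, -0.1]
finger_gap: 0.0496
```

```bash
python3 tip.py | head -1; ls pics | grep side_
```

```text
7.5 [ 0.56061858 -0.10379586  0.08060405] [4.000e-04 9.999e-01 1.480e-02 1.200e-03] [ 0.08 -0.59 -0.05] [-0.006 -0.049 -0.005] 0.049631084948361964
side_3.73.png
side_4.28.png
side_4.92.png
side_5.63.png
side_6.32.png
side_7.12.png
side_7.50.png
```

Request:
send_rows(series=[0, 0, 0, 0, 7, 0, 0.58, 0, 0, 0, 0, 12, 0, 0.58, 0, 0, 0, 0, 12, 0, 0.58, 0, 0, 0, 0, 12, 0, 0.58, 0, 0, 0, 0, 12, 0, 0.58])

```text
clock: 7.97
tcp_pos: [0.5606, -0.104, 0.0806]
orientation: [-0.001, 0.994, 0.015, 0.105]
wrist_force: [1.0, 0.1, 0.2]
finger_gap: 0.0494
```

```bash
python3 tip.py | head -1; ls pics | grep side_
python3 - <<'E'
from h import *
import glob
f=sorted(glob.glob("pics/side_*.png"))[-2:];print(f)
L=[cv2.resize(np.clip(255*(cv2.imread(i)[100:170,195:245].astype(float)/255)**.5,0,255).astype(np.uint8),None,fx=8,fy=8,interpolation=cv2.INTER_CUBIC) for i in f]
cv2.imwrite("pics/v7.png",np.hstack(L))
E
```

```text
7.9667 [ 0.56057117 -0.10397516  0.08055814] [-0.0011  0.9944  0.0146  0.1046] [0.98 0.14 0.24] [-0.056  0.122 -0.011] 0.04935059424770283
side_3.73.png
side_4.28.png
side_4.92.png
side_5.63.png
side_6.32.png
side_7.12.png
side_7.50.png
side_7.97.png
['pics/side_7.50.png', 'pics/side_7.97.png']
```

View pics/v7.png

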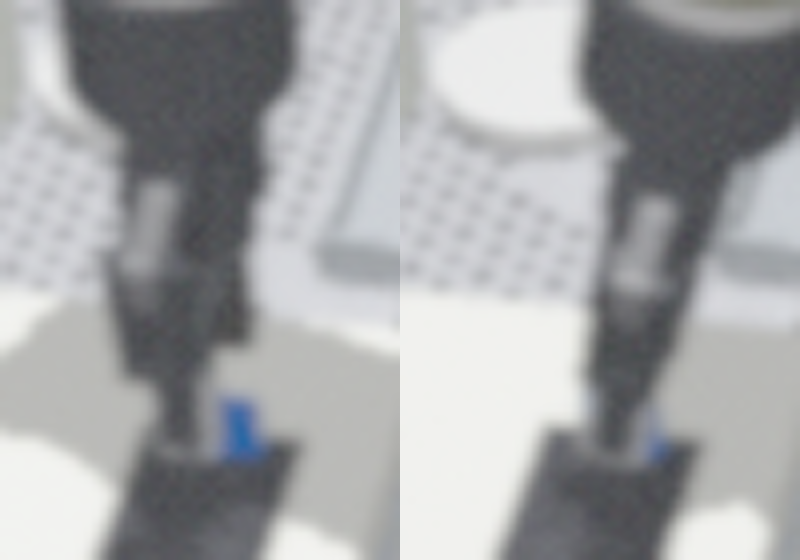

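The tip moved about 3.7 px (10 mm) for a 12° turn. That confirms the finger tips really sit about 40 mm behind the reported TCP, and the pivot is the reported TCP. I untilt and go back down.

Request:
send_rows(series=[0, 0, 0, 0, -7, 0, 0.58, 0, 0, 0, 0, -12, 0, 0.58, 0, 0, 0, 0, -12, 0, 0.58, 0, 0, 0, 0, -12, 0, 0.58])

```text
clock: 8.35
tcp_pos: [0.5629, -0.1039, 0.0796]
orientation: [0.0, 1.0, 0.015, 0.001]
wrist_force: [-0.1, 0.1, -0.3]
finger_gap: 0.0494
```

Request:
send_rows(series=[0, 0, 1.2, 0, 0, 0, 0.58, 0, 0, 2.2, 0, 0, 0, 0.58, 0, 0, 2.8, 0, 0, 0, 0.56, 0, 0, 3, 0, 0, 0, 0.54, 0, 0, 3, 0, 0, 0, 0.54, 0, 0, 3, 0, 0, 0, 0.54])

```text
clock: 8.85
tcp_pos: [0.5596, -0.1036, 0.0502]
orientation: [0.0, 1.0, 0.015, 0.0]
wrist_force: [0.5, -0.3, -0.4]
finger_gap: 0.0462
```

```bash
python3 tip.py | sed -n '1p;22,40p'
```

```text
8.85 [ 0.55958101 -0.10357025  0.05017566] [2.000e-04 9.999e-01 1.470e-02 4.000e-04] [ 0.49 -0.29 -0.36] [-0.014 -0.05  -0.064] 0.04622943710797733
152   ...-*#%%%%%%%%%##**+-:...  .
153     .-+#%%%%%%%%##***+-::.....
154     .:+#%%#%%%%%##***+===--:..
155    ..:=*####%%%#*++***+***+=:.
156     ..-*##%#%%%#+++***####*=:.
157     .:=*###%%%#*+=+*###%##*-:.
158     .:=*####%%#*+=+*##%%%#+-..
159     .-+##**##%#*+=+*#%%%%*=:..
160     .=*###*##%##+=+##%%%#*-:. 
161     .=#%##*##%%#+=+*#%%%#+-...
162      =##%#*##%%#+=+*##%##=:.  
163     .+####**####+=+*####+-..  
164     :+*###***##*+=+*###*=.    
165     =**###******+++*#**+.     
166    .+**########********-      
167    -*############*****+:
```

Request:
send_rows(series=[0, 0, 0, 0, 0, 0, 0.52, 0, 0, 0, 0, 0, 0, 0.51, 0, 0, 0, 0, 0, 0, 0.51, 0, 0, 0, 0, 0, 0, 0.51])

```text
clock: 9.23
tcp_pos: [0.5599, -0.1038, 0.0501]
orientation: [0.0, 1.0, 0.015, 0.0]
wrist_force: [-0.2, -1.1, 1.9]
finger_gap: 0.0434
```

Request:
send_rows(series=[0, 0, 0, 0, 0, 0, 0.5, 0, 0, 0, 0, 0, 0, 0.5, 0, 0, 0, 0, 0, 0, 0.5])

```text
clock: 9.48
tcp_pos: [0.5599, -0.1036, 0.0499]
orientation: [0.0, 1.0, 0.015, 0.0]
wrist_force: [0.5, -1.7, 1.3]
finger_gap: 0.0427
```

Request:
send_rows(series=[0, 0, 0, 0, 0, 0, 0.49, 0, 0, 0, 0, 0, 0, 0.49, 0, 0, 0, 0, 0, 0, 0.49])

```text
clock: 9.73
tcp_pos: [0.5599, -0.1037, 0.0499]
orientation: [0.0, 1.0, 0.015, 0.0]
wrist_force: [-0.0, -1.4, 0.3]
finger_gap: 0.0419
```

```bash
cat > st.py <<'E'
from workcell import *
s=get_state();print(s["clock"],s["tcp_pos"].round(5),s["orientation"].round(4),s["wrist_force"].round(2),s["ft_torque"].round(3),s["finger_gap"].round(5))
E
python3 st.py
```

```text
Traceback (most recent call last):
  File "st.py", line 2, in <module>
    s=get_state();print(s["clock"],s["tcp_pos"].round(5),s["orientation"].round(4),s["wrist_force"].round(2),s["ft_torque"].round(3),s["finger_gap"].round(5))
                                                                                                                                     ^^^^^^^^^^^^^^^^^^^^^
AttributeError: 'float' object has no attribute 'round'
```

Request:
send_rows(series=[0, 0.05, 0, 0, 0, 0, 0.485, 0, 0.05, 0, 0, 0, 0, 0.485, 0, 0.05, 0, 0, 0, 0, 0.485])

```text
clock: 9.98
tcp_pos: [0.5598, -0.1041, 0.0499]
orientation: [0.0, 1.0, 0.015, 0.0]
wrist_force: [-0.6, -1.7, 1.3]
finger_gap: 0.0411
```

```bash
sed -i 's/s\["finger_gap"\].round(5)/round(s["finger_gap"],5)/' st.py; python3 st.py
```

```text
9.9833 [ 0.55984 -0.1041   0.04989] [1.000e-04 9.999e-01 1.470e-02 2.000e-04] [-0.61 -1.66  1.29] [-0.451 -0.068 -0.005] 0.04111
```

Request:
send_rows(series=[0, 0.06, 0, 0, 0, 0, 0.485, 0, 0.06, 0, 0, 0, 0, 0.485, 0, 0.06, 0, 0, 0, 0, 0.485])

```text
clock: 10.23
tcp_pos: [0.5598, -0.1043, 0.0499]
orientation: [-0.0, 1.0, 0.015, 0.0]
wrist_force: [0.9, -0.1, 2.4]
finger_gap: 0.0417
```

```bash
python3 st.py
```

```text
10.2333 [ 0.55982 -0.10428  0.04989] [-2.000e-04  9.999e-01  1.490e-02  2.000e-04] [ 0.88 -0.09  2.44] [-0.047 -0.16   0.005] 0.04168
```

Request:
send_rows(series=[0, -0.02, -0.03, 0, 0, 0, 0.478, 0, -0.04, -0.03, 0, 0, 0, 0.474, 0, -0.05, -0.03, 0, 0, 0, 0.472, 0, -0.05, -0.03, 0, 0, 0, 0.472])

```text
clock: 10.57
tcp_pos: [0.5596, -0.1039, 0.0501]
orientation: [-0.0, 1.0, 0.015, -0.0]
wrist_force: [-0.2, -0.3, 1.7]
finger_gap: 0.0404
```

```bash
python3 st.py
```

```text
10.5667 [ 0.55959 -0.10386  0.05006] [-1.000e-04  9.999e-01  1.480e-02 -0.000e+00] [-0.25 -0.27  1.66] [-0.01  -0.126 -0.01 ] 0.04041
```

Cap first touched near a 43.4 mm gap, and both sides were loaded and balanced by about 41.7 mm. That makes the compression about 1.3 mm now. I go on in small steps, watching Fy for evenness.

Request:
send_rows(series=[0, -0.025, -0.03, 0, 0, 0, 0.466, 0, -0.05, -0.05, 0, 0, 0, 0.46, 0, -0.065, -0.05, 0, 0, 0, 0.456, 0, -0.065, -0.05, 0, 0, 0, 0.456, 0, -0.065, -0.05, 0, 0, 0, 0.456])

```text
clock: 10.98
tcp_pos: [0.5592, -0.1033, 0.0503]
orientation: [-0.0, 1.0, 0.015, -0.0]
wrist_force: [0.8, 0.7, -0.9]
finger_gap: 0.0391
```

```bash
python3 st.py
```

```text
10.9833 [ 0.55925 -0.10329  0.0503 ] [-1.000e-04  9.999e-01  1.480e-02 -4.000e-04] [ 0.8   0.69 -0.85] [ 0.056  0.08  -0.009] 0.03911
```

Request:
send_rows(series=[0, -0.03, 0, 0, 0, 0, 0.451, 0, -0.06, 0, 0, 0, 0, 0.447, 0, -0.06, 0, 0, 0, 0, 0.444, 0, -0.06, 0, 0, 0, 0, 0.444, 0, -0.06, 0, 0, 0, 0, 0.444])

```text
clock: 11.4
tcp_pos: [0.5595, -0.1028, 0.0504]
orientation: [0.0, 1.0, 0.015, -0.0]
wrist_force: [-0.7, 0.5, -1.5]
finger_gap: 0.0379
```

```bash
python3 st.py
python3 - <<'E'
from h import *
# pivot: cover_lugs = plate centre + 46mm in +v, z .081 ; tip up by 14deg about it (about unit -x)
psi=np.radians(1.56);u,v=.5575,-.0485
L=np.array([u*np.cos(psi)-v*np.sin(psi),u*np.sin(psi)+v*np.cos(psi),.081])
s=get_state();t=s["tcp_pos"];q=s["orientation"];M=R.from_quat([q[1],q[2],q[3],q[0]]).as_matrix()
ax=np.array([np.cos(psi),np.sin(psi),0])
for a in(1,2,4,6,8,10,12,14):
    Rw=R.from_rotvec(-np.radians(a)*ax)
    d=M.T@(L+Rw.apply(t-L)-t);r=R.from_matrix(M.T@Rw.as_matrix()@M).as_rotvec(degrees=True)
    print(a,(d*100).round(3),r.round(2))
E
```

```text
11.4 [ 0.55946 -0.10279  0.05044] [ 0.000e+00  9.999e-01  1.480e-02 -2.000e-04] [-0.69  0.46 -1.54] [-0.024  0.044 -0.041] 0.0379
1 [-0.     0.052 -0.122] [-1. -0.  0.]
2 [-0.     0.102 -0.244] [-2. -0.  0.]
4 [-0.001  0.196 -0.492] [-4.   -0.01  0.  ]
6 [-0.001  0.281 -0.743] [-6.   -0.01  0.  ]
8 [-0.001  0.358 -0.997] [-8.   -0.02  0.  ]
10 [-1.000e-03  4.250e-01 -1.253e+00] [-10.    -0.02   0.  ]
12 [-0.002  0.483 -1.511] [-12.    -0.03   0.  ]
14 [-0.002  0.533 -1.772] [-14.    -0.03   0.  ]
```

Compression is about 3.8 mm and even (Fy 0.5 N). Now I test-tip 1 to 2 degrees about the lug line and check whether the hook holds.

Request:
send_rows(series=[0, 0.026, -0.06, -0.5, 0, 0, 0.444, 0, 0.052, -0.12, -1, 0, 0, 0.444, 0, 0.052, -0.12, -1, 0, 0, 0.444])

```text
clock: 11.65
tcp_pos: [0.5597, -0.1034, 0.0519]
orientation: [0.009, 1.0, 0.015, 0.0]
wrist_force: [0.0, -0.7, -1.2]
finger_gap: 0.0382
```

```bash
python3 st.py
```

```text
11.65 [ 0.55967 -0.10336  0.05189] [9.400e-03 9.998e-01 1.490e-02 2.000e-04] [ 0.03 -0.71 -1.17] [-0.228  0.076 -0.044] 0.0382
```

Request:
send_rows(series=[0, 0.026, -0.06, -0.5, 0, 0, 0.444, 0, 0.05, -0.12, -1, 0, 0, 0.444, 0, 0.05, -0.12, -1, 0, 0, 0.444])

```text
clock: 11.9
tcp_pos: [0.5597, -0.1039, 0.0532]
orientation: [0.018, 1.0, 0.015, 0.0]
wrist_force: [0.2, -1.1, -1.8]
finger_gap: 0.038
```

```bash
python3 st.py;python3 tip.py | tail -26
```

```text
11.9 [ 0.55968 -0.10389  0.05317] [1.820e-02 9.997e-01 1.490e-02 3.000e-04] [ 0.19 -1.05 -1.82] [-0.449  0.031 -0.045] 0.03799
142  ..:-==--:=+*##%%%##+-:       
143  ..-=+=---=+*###%%##*=:.      
144 ...-++=-:-=+*##%%%%#*=:..     
145  .:-++==-=+*####%%%%#+:..     
146 ...-+**+++*###%%%%%%#+:.. .   
147   .-+#****##%%%%%%%%#+:.      
148   .:=*##**#%%%%%%%%%#+:..     
149 . ..-*#####%%%%%####*+-..     
150 . ..-+#%###%%%%%###**=-.. .   
151   ..:+#%%%%%%%%%##***+-...... 
152    .:=*#%%%%%%%%##***=-:......
153    ..-+#%%%%%%%%##***=-----:..
154 .  ..:+#%%%%%%%##****+==+++=:.
155 ... .:=*###%%%%#*++*****##*=:.
156   . .:=*%###%%%#+++*####%#*-:.
157 .  ..:=*####%%##+=+*###%%#+-..
158    ..-+#####%%%#+=+*#%%%%#=:. 
159    .:=*###*##%%#+=+*#%%%#*-:..
160    .:+#%%#*##%%#*=+*#%%%#+-.. 
161    .-+#%##*##%%#*++*#%%%#=:.. 
162     -*#%%#**####*++*#%%#*=:.. 
163     -*##%######*+++*#%%#*-..  
164     -*##%%###***+++*#%##+-... 
165     =*##%######****####*=:.   
166    :+*#################+-..   
167    -*######%#%###******-
```

The cover's tab end rose about 1 px (3 mm) with only 1.8 N, so the hook is free. I continue to 14 degrees.

```bash
cat > tilt.py <<'E'
from h import *
import sys
psi=np.radians(1.56);u,v=.5575,-.0485
L=np.array([u*np.cos(psi)-v*np.sin(psi),u*np.sin(psi)+v*np.cos(psi),.081])
s=get_state();t=s["tcp_pos"];q=s["orientation"];M=R.from_quat([q[1],q[2],q[3],q[0]]).as_matrix()
ax=np.array([np.cos(psi),np.sin(psi),0])
for a in map(float,sys.argv[1:]):
    Rw=R.from_rotvec(-np.radians(a)*ax)
    print(a,(M.T@(L+Rw.apply(t-L)-t)*100).round(3))
E
python3 tilt.py 1.5 3 4.5 6 7.5 9 10.5 12
```

```text
1.5 [-0.     0.077 -0.183]
3.0 [-0.     0.15  -0.368]
4.5 [-0.     0.217 -0.555]
6.0 [-0.001  0.28  -0.744]
7.5 [-0.001  0.337 -0.934]
9.0 [-1.000e-03  3.900e-01 -1.125e+00]
10.5 [-1.000e-03  4.380e-01 -1.318e+00]
12.0 [-1.000e-03  4.800e-01 -1.513e+00]
```

Request:
send_rows(series=[0, 0.077, -0.183, -1.5, 0, 0, 0.444, 0, 0.15, -0.368, -3, 0, 0, 0.444, 0, 0.217, -0.555, -4.5, 0, 0, 0.444, 0, 0.28, -0.744, -6, 0, 0, 0.444, 0, 0.28, -0.744, -6, 0, 0, 0.444])

```text
clock: 12.37
tcp_pos: [0.5599, -0.1066, 0.0612]
orientation: [0.072, 0.997, 0.015, 0.001]
wrist_force: [-0.1, -5.6, -0.6]
finger_gap: 0.038
```

```bash
python3 st.py; python3 tilt.py 1.5 3 4.5 6
```

```text
12.3667 [ 0.55991 -0.10663  0.06116] [0.0717 0.9973 0.0151 0.0013] [-0.13 -5.56 -0.64] [-0.915  0.14  -0.034] 0.038
1.5 [-0.     0.076 -0.184]
3.0 [-0.     0.148 -0.369]
4.5 [-0.     0.215 -0.556]
6.0 [-0.     0.277 -0.746]
```

Request:
send_rows(series=[0, 0.1, 0, 0, 0, 0, 0.444, 0, 0.1, 0, 0, 0, 0, 0.444])

```text
clock: 12.53
tcp_pos: [0.5598, -0.1068, 0.0607]
orientation: [0.069, 0.998, 0.015, 0.001]
wrist_force: [-0.9, -0.4, -0.3]
finger_gap: 0.0379
```

```bash
python3 st.py
```

```text
12.5333 [ 0.5598  -0.10683  0.06067] [0.0691 0.9975 0.0148 0.0012] [-0.95 -0.41 -0.31] [ 0.13  -0.027  0.007] 0.03788
```

Balanced again. I finish the tilt with a slight drift towards the tab.

Request:
send_rows(series=[0, 0.09, -0.184, -1.5, 0, 0, 0.444, 0, 0.175, -0.369, -3, 0, 0, 0.444, 0, 0.255, -0.556, -4.5, 0, 0, 0.444, 0, 0.33, -0.746, -6, 0, 0, 0.444, 0, 0.33, -0.746, -6, 0, 0, 0.444])

```text
clock: 12.95
tcp_pos: [0.5598, -0.1089, 0.0685]
orientation: [0.122, 0.992, 0.015, 0.002]
wrist_force: [0.6, -1.6, -1.1]
finger_gap: 0.0381
```

```bash
python3 st.py;python3 - <<'E'
from h import *
s=get_state();q=s["orientation"];M=R.from_quat([q[1],q[2],q[3],q[0]]).as_matrix();p=np.radians(1.56)
for n,w in(("-v 10mm",[np.sin(p),-np.cos(p),0]),("up10",[0,0,1])):print(n,(M.T@np.array(w)).round(3))
E
python3 tip.py|tail -26
```

```text
12.95 [ 0.55978 -0.1089   0.06848] [0.1218 0.9924 0.0151 0.0018] [ 0.59 -1.63 -1.13] [ 0.077 -0.011 -0.039] 0.03815
-v 10mm [-0.003  0.97   0.242]
up10 [-0.     0.242 -0.97 ]
142      =****#%%%%%%%%*:         
143      =****#%%%%%%%%#-         
144      -+***#%%%%%%%%#=         
145      -+**##%%%%%%%#*=         
146      -+**##%%%%%###*=         
147     .=+**##%%%%%%##*=.        
148    :=+***####%#%%##*+:        
149   =******#####%%###*+=-:::    
150  :+#*****#%%%%%%##***++**+:   
151 .-*#****##%%%%%%###***###*:   
152 .-+##***##%%%%%%%########*.   
153 .:=*#####%%%%%%%%#####%%#+.   
154 ..-+*###%%%%%%%####%%%%%#+.   
155 ..:-*#%%%%%%%%%#**##%%%%#+:   
156 ...-+#%%%%%%%%#*++*#%%%%#+:   
157 ...:=*%%%%%%%%#*++*#%%%%#=:   
158 ...:=*%%##%%%%#*++*#%%%#*=:.  
159 ...:=*#%####%%%#+++#%%%#+-....
160 ...-+#%%####%%%#++*#%%%#+-....
161 ..:-*#%%###%%%%#*+*#%%##+-....
162 ..:=*#%%%%%%%%%#***#%%%*=:....
163 ..-+#%%%%%%%%%%%###%%%#*=:....
164 ..-+#%#%%%%%#%%%%%%%%##+-:....
165 .:=*#######%###%#%#%%%#+-.....
166 .:=*##%%#%%##%###%%%%#*=:.....
167 .-+#%%####%##%#####%%#*=:.....
```

Cover's tab end is clearly up (edge from row 155 to 150). Now I draw it level 12 mm towards the tab.

Request:
send_rows(series=[0, 0.2, 0.05, 0, 0, 0, 0.444, 0, 0.39, 0.1, 0, 0, 0, 0.444, 0, 0.58, 0.145, 0, 0, 0, 0.444, 0, 0.58, 0.145, 0, 0, 0, 0.444])

```text
clock: 13.33
tcp_pos: [0.56, -0.1162, 0.0684]
orientation: [0.122, 0.992, 0.014, 0.002]
wrist_force: [-0.2, -0.5, -0.9]
finger_gap: 0.0382
```

Request:
send_rows(series=[0, 0.2, 0.05, 0, 0, 0, 0.444, 0, 0.39, 0.1, 0, 0, 0, 0.444, 0, 0.6, 0.15, 0, 0, 0, 0.444, 0, 0.6, 0.15, 0, 0, 0, 0.444])

```text
clock: 13.67
tcp_pos: [0.5602, -0.1222, 0.0686]
orientation: [0.122, 0.992, 0.014, 0.002]
wrist_force: [0.2, 0.3, -1.2]
finger_gap: 0.038
```

```bash
python3 st.py;python3 tip.py|tail -26
```

```text
13.6667 [ 0.56023 -0.12221  0.06856] [0.1219 0.9924 0.0144 0.0019] [ 0.2   0.35 -1.24] [0.259 0.005 0.008] 0.03796
142       :+***##%%%%%%#*=        
143       :+***##%%%%%##*=        
144      .=+**######%%##*=        
145     -=+***##########*=.       
146    :+*****#########**+-:::.   
147   .=##****#%####%##***+++++:  
148  .-+##***###%%%%%###****##*:  
149 ..:=*##**#%%%%%%%%######%#+.  
150 ...-+*####%%%%%%%####%%###+   
151 ...:-*####%%%%%%#**##%%%%#=   
152 ....:+#%%%%%%%%#*+**#%%%%#=   
153 ....:=*#%%%%%%%#*++*#%%%%#=   
154 ....:-*#%%%%%%%%*+++#%%%#*=.  
155 ....:=*#%%%#%%%%*+=+#%%%#*-.  
156 ....:=*%%###%%%%#+++##%%#+-.. 
157 ....-+#%%%##%%%%#+++###%#+-...
158 ...:-+#%%%%%%%%%#*+*##%%#=:...
159 ...:=*#%%%%%%%%%#**##%%#*=:...
160 ...:=*#%%%%##%%%####%%%#*-:...
161 ...-+##%#%%%%%%%%%%%%%##+-....
162 ..:-*##%####%###%#%##%%#+-....
163 ..:=*%%%####%########%#*=:....
164 ..-+##%#######%######%#*=:....
165 ..-+#%#%#%########%%%%#+-.....
166 .:-*#%%%############%##+:.....
167 .:=*%%######%######%%#*=:.....
```

Request:
send_rows(series=[0, 0.07, -0.3, 0, 0, 0, 0.444, 0, 0.17, -0.7, 0, 0, 0, 0.444, 0, 0.29, -1.16, 0, 0, 0, 0.444, 0, 0.43, -1.75, 0, 0, 0, 0.444, 0, 0.63, -2.5, 0, 0, 0, 0.444, 0, 0.63, -2.5, 0, 0, 0, 0.444])

```text
clock: 14.22
tcp_pos: [0.5616, -0.1221, 0.0966]
orientation: [0.122, 0.992, 0.015, 0.003]
wrist_force: [0.2, 0.3, 0.1]
finger_gap: 0.0381
```

```bash
python3 st.py;python3 - <<'E'
from h import *
B=read_camera("side");cv2.imwrite("pics/lift.png",B)
cv2.imwrite("pics/v8.png",cv2.resize(np.clip(255*(B[90:200,180:290].astype(float)/255)**.6,0,255).astype(np.uint8),None,fx=5,fy=5,interpolation=cv2.INTER_CUBIC))
E
```

```text
14.2167 [ 0.56156 -0.12208  0.0966 ] [0.1224 0.9924 0.0145 0.0034] [0.23 0.25 0.13] [ 0.283 -0.01   0.024] 0.03805
```

View pics/v8.png

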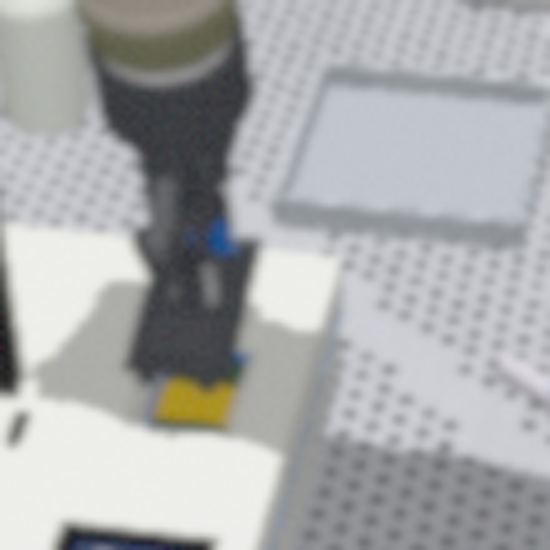

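The cover is lifted. The crop shows the yellow battery bay at (200,400), the cover hanging in the fingers and the cap at (220,238). I raise it more and level it.

Request:
send_rows(series=[0, 0.15, -0.6, 1, 0, 0, 0.444, 0, 0.36, -1.45, 3, 0, 0, 0.444, 0, 0.6, -2.4, 5, 0, 0, 0.444, 0, 0.84, -3.4, 7, 0, 0, 0.444, 0, 1.05, -4.2, 9, 0, 0, 0.444, 0, 1.15, -4.6, 11, 0, 0, 0.444, 0, 1.2, -4.85, 13, 0, 0, 0.444, 0, 1.2, -4.85, 14, 0, 0, 0.444, 0, 1.2, -4.85, 14, 0, 0, 0.444])

```text
clock: 15.02
tcp_pos: [0.5602, -0.1228, 0.1443]
orientation: [-0.0, 1.0, 0.014, 0.0]
wrist_force: [0.9, -0.5, -0.9]
finger_gap: 0.0382
```

```bash
cat > pl.py <<'E'
from h import *
import sys
s=get_state();t=s["tcp_pos"];q=s["orientation"];M=R.from_quat([q[1],q[2],q[3],q[0]]).as_matrix()
print(s["clock"],t.round(4),q.round(4),s["wrist_force"].round(1),s["finger_gap"],"tilt",np.degrees(R.from_matrix(M).as_rotvec()).round(2))
p=t+M@[0,-.0235,-.0326];print("plate",p.round(4))
for z in map(float,sys.argv[1:]):
    print("to tray",z,(M.T@(np.array([.502,-.400,z])-p)*100).round(2))
im=read_camera("side");
for d in silhouettes("side","cover_plate")[:2]:
    y,x=np.nonzero(d["pixels"]);print("seen",d["p"],x.mean(),y.mean(),d["box"])
print("pred",proj("side",[p]))
E
python3 pl.py .16 .05 .013
```

```text
15.0167 [ 0.5602 -0.1228  0.1443] [-1.000e-04  9.999e-01  1.390e-02  0.000e+00] [ 0.9 -0.5 -0.9] 0.03824390131697417 tilt [-1.7997e+02 -2.5000e+00 -1.0000e-02]
plate [ 0.5596 -0.0993  0.1769]
to tray 0.16 [-6.59 29.89  1.69]
to tray 0.05 [-6.59 29.9  12.69]
to tray 0.013 [-6.59 29.9  16.39]
seen 0.92 217.66869918699186 134.39430894308944 [201.2, 114.6, 28.5, 36.3]
pred [[218.47049996 131.53513861]]
```

Request:
send_rows(series=[-0.2, 1, 0, 0, 0, 0, 0.444, -0.7, 3, 0, 0, 0, 0, 0.444, -1.3, 6, 0, 0, 0, 0, 0.444, -2, 9, 0, 0, 0, 0, 0.444, -2.6, 12, 0, 0, 0, 0, 0.444, -3.3, 15, 0, 0, 0, 0, 0.444, -4, 18, 0, 0, 0, 0, 0.444, -4.6, 21, 0, 0, 0, 0, 0.444, -5.1, 23, 0, 0, 0, 0, 0.444, -5.3, 24, 0, 0, 0, 0, 0.444])

```text
clock: 15.95
tcp_pos: [0.5132, -0.3661, 0.1438]
orientation: [0.0, 1.0, 0.014, -0.0]
wrist_force: [0.5, -0.4, -1.4]
finger_gap: 0.0381
```

```bash
python3 pl.py .16 .05 .013
python3 - <<'E'
from h import *
read_camera("top")
for d in silhouettes("top","tray"):
    l,t,w,h=d["box"];print(d["p"],d["box"],back("top",[[l+w/2,t+h/2]],.022))
E
```

```text
15.95 [ 0.5132 -0.3661  0.1438] [ 5.000e-04  9.999e-01  1.360e-02 -3.000e-04] [ 0.5 -0.4 -1.4] 0.03807388847526364 tilt [ 1.7993e+02  2.4500e+00 -5.0000e-02]
plate [ 0.5126 -0.3426  0.1763]
to tray 0.16 [-1.21  5.71  1.64]
to tray 0.05 [-1.21  5.7  12.64]
to tray 0.013 [-1.2   5.7  16.34]
seen 0.51 254.69182389937106 85.81761006289308 [241.1, 70.3, 22.6, 26.6]
pred [[255.36074893  84.31356127]]
0.83 [353.2, 157.8, 36.3, 52.5] [[ 0.49266809 -0.37947151  0.022     ]]
```

Request:
send_rows(series=[-0.4, 2, 0.5, 0, 0, 0, 0.444, -0.8, 4, 2, 0, 0, 0, 0.444, -1.1, 5.3, 4, 0, 0, 0, 0.444, -1.1, 5.7, 6.5, 0, 0, 0, 0.444, -1.1, 5.7, 9, 0, 0, 0, 0.444, -1.1, 5.7, 11, 0, 0, 0, 0.444, -1.1, 5.7, 12, 0, 0, 0, 0.444, -1.1, 5.7, 12.5, 0, 0, 0, 0.444, -1.1, 5.7, 12.5, 0, 0, 0, 0.444, -1.1, 5.7, 12.5, 0, 0, 0, 0.444])

```text
clock: 16.98
tcp_pos: [0.5059, -0.4202, 0.0204]
orientation: [0.001, 1.0, 0.015, 0.0]
wrist_force: [0.2, -0.1, -0.3]
finger_gap: 0.0379
```

```bash
python3 pl.py .03 .013
python3 - <<'E'
from h import *
B=cv2.imread  # noqa
im=read_camera("side");cv2.imwrite("pics/place.png",im);g=im.mean(2).astype(int)
for r in range(95,145):print(r,"".join(" .:-=+*#%@"[9-min(9,v//20)] for v in g[r,225:300]))
t=np.array([.502,-.402,0])
p=np.radians(1.56);c=[[t[0]+a*.08*np.cos(p)-b*.08*np.sin(p),t[1]+a*.08*np.sin(p)+b*.08*np.cos(p),.022] for a,b in((1,1),(1,-1),(-1,-1),(-1,1))]
print(proj("side",c).round(1).tolist())
E
```

```text
16.9833 [ 0.5059 -0.4202  0.0204] [5.000e-04 9.999e-01 1.530e-02 5.000e-04] [ 0.2 -0.1 -0.3] 0.03791293627145844 tilt [1.7992e+02 2.7600e+00 9.0000e-02]
plate [ 0.5051 -0.3967  0.053 ]
to tray 0.03 [-0.33  0.32  2.3 ]
to tray 0.013 [-0.33  0.31  4.  ]
seen 0.84 259.6641221374046 112.5381679389313 [246.6, 99.5, 20.8, 23.1]
pred [[261.32265162 110.07594423]]
95 ......::..:::..:..:::..::..::..-*%%%%%%%%#+--:...:..:::..::..:..         ..
96 .::.......::..::..:::.:::..::.:-*%%%%%%%%#+-::..::..:::..:..:::.           
97 .::......:::..:..:::..::...:..:=*%%%%%%%%#+-:...::..::..::..:::....        
98 ::..:::..::.:::..:-:::::.:::..:+#%%%%%%%%*+=:...:...::..::..::..::..       
99 ::..::..:::.:-::.::.::::.:::::-=*%%%%%%%#*+-:..::...:...::..::..::.....    
100 :..:::..:::.:::.:::..:::.::::-=*##%%%%%%#*+=:......::..::...::..::..::.... 
101 :..:::..::.:::..:::..::::----+*####%%%%#***=-:::...::..::..::..:::..::...:.
102 ...::..::..:::..::::-----====+#%###%%%#****+===-...:...::..::...:...::..:::
103   .::..::..::..::::-========+*#%####%%#***##**+-..::..:::..::..::...::..::.
104   ....::..:::..:::-=++
[... 2618 characters left out ...]
....               .:--:..::.:---------==++++++==++++++++++++==++++=+++++++
138  .:.                .:........:-:..::.:-++==+++=++++++++++++++=++++++++=+++
139                    .....:-:...:....:...-=+==+++=+++++++++++++==+++=++++++++
140                    .... .::...:...:::..:-===++==++++++++=++++=++++=++++++++
141                        ..:...:-...::...:::-=+++=++++++++=++++=++++=+++=++*+
142                        .-:...:::.::...:-:.:-===+++++++++=+++++++++++++=++++
143                        :-:...:..:--...::...:--=++++=+++++++++++++=++++=++++
144                        .....::..:--...:...::::-+++++++++++++=++++=++++=++++
[[233.3, 129.6], [243.0, 101.8], [290.1, 105.9], [284.1, 134.4]]
```

The tray rim's corners match my projection to about 1 px, and the cover hangs inside it. I lower it gently, feeling for the floor.

Request:
send_rows(series=[-0.1, 0.1, 0.6, 0, 0, 0, 0.444, -0.2, 0.3, 1.2, 0, 0, 0, 0.444, -0.2, 0.3, 1.8, 0, 0, 0, 0.444, -0.2, 0.3, 2.2, 0, 0, 0, 0.444, -0.2, 0.3, 2.4, 0, 0, 0, 0.444, -0.2, 0.3, 2.4, 0, 0, 0, 0.444])

```text
clock: 17.63
tcp_pos: [0.5024, -0.423, -0.0059]
orientation: [-0.001, 1.0, 0.015, -0.001]
wrist_force: [-0.3, 0.0, -0.8]
finger_gap: 0.0378
```

Request:
send_rows(series=[0, 0, 0.2, 0, 0, 0, 0.444, 0, 0, 0.4, 0, 0, 0, 0.444, 0, 0, 0.6, 0, 0, 0, 0.444, 0, 0, 0.6, 0, 0, 0, 0.444])

```text
clock: 17.97
tcp_pos: [0.5029, -0.4233, -0.0111]
orientation: [-0.0, 1.0, 0.015, -0.0]
wrist_force: [-0.1, -0.5, -1.3]
finger_gap: 0.0381
```

```bash
python3 pl.py .013
```

```text
17.9667 [ 0.5029 -0.4233 -0.0111] [-2.000e-04  9.999e-01  1.480e-02 -2.000e-04] [-0.1 -0.5 -1.3] 0.03807859329249535 tilt [-1.7996e+02 -2.6600e+00  3.0000e-02]
plate [ 0.5022 -0.3998  0.0215]
to tray 0.013 [-0.02  0.02  0.85]
seen 0.81 261.73622047244095 120.20866141732283 [248.8, 107.4, 20.2, 25.4]
pred [[262.38185257 117.86836289]]
```

Request:
send_rows(series=[0, 0, 0.15, 0, 0, 0, 0.444, 0, 0, 0.3, 0, 0, 0, 0.444, 0, 0, 0.3, 0, 0, 0, 0.444])

```text
clock: 18.32
tcp_pos: [0.5029, -0.4234, -0.014]
orientation: [-0.0, 1.0, 0.015, -0.0]
wrist_force: [-0.9, 1.1, -1.6]
finger_gap: 0.038
```

Request:
send_rows(series=[0, 0, 0.1, 0, 0, 0, 0.444, 0, 0, 0.2, 0, 0, 0, 0.444, 0, 0, 0.2, 0, 0, 0, 0.444])

```text
clock: 18.57
tcp_pos: [0.503, -0.4234, -0.016]
orientation: [-0.0, 1.0, 0.015, -0.0]
wrist_force: [0.5, 0.2, -0.7]
finger_gap: 0.0384
```

Request:
send_rows(series=[0, 0, 0.1, 0, 0, 0, 0.444, 0, 0, 0.15, 0, 0, 0, 0.444, 0, 0, 0.15, 0, 0, 0, 0.444])

```text
clock: 18.82
tcp_pos: [0.503, -0.4235, -0.0174]
orientation: [-0.0, 1.0, 0.015, -0.0]
wrist_force: [0.1, 0.4, -1.6]
finger_gap: 0.038
```

```bash
python3 pl.py .013
```

```text
18.8167 [ 0.503  -0.4235 -0.0174] [-0.000e+00  9.999e-01  1.470e-02 -1.000e-04] [ 0.1  0.4 -1.6] 0.03800822177186313 tilt [-1.7998e+02 -2.6500e+00  1.0000e-02]
plate [ 0.5023 -0.4     0.0152]
to tray 0.013 [-0.03  0.    0.22]
seen 0.62 261.50214592274676 121.63948497854078 [251.6, 111.1, 16.8, 21.2]
pred [[262.36553245 119.45633281]]
```

Request:
send_rows(series=[0, 0, 0.08, 0, 0, 0, 0.444, 0, 0, 0.15, 0, 0, 0, 0.444, 0, 0, 0.15, 0, 0, 0, 0.444])

```text
clock: 19.17
tcp_pos: [0.503, -0.4235, -0.0189]
orientation: [-0.0, 1.0, 0.015, -0.0]
wrist_force: [0.4, -0.5, -1.8]
finger_gap: 0.0381
```

Request:
send_rows(series=[0, 0, 0.05, 0, 0, 0, 0.444, 0, 0, 0.1, 0, 0, 0, 0.444, 0, 0, 0.1, 0, 0, 0, 0.444])

```text
clock: 19.42
tcp_pos: [0.5031, -0.4236, -0.0195]
orientation: [0.0, 1.0, 0.015, 0.0]
wrist_force: [-0.4, -0.2, 0.9]
finger_gap: 0.038
```

```bash
python3 st.py
```

```text
19.4167 [ 0.50309 -0.42357 -0.01952] [1.000e-04 9.999e-01 1.470e-02 1.000e-04] [-0.36 -0.23  0.86] [0.004 0.096 0.006] 0.03799
```

Touchdown: Fz went from -1.8 to +0.9 N exactly at the predicted height. A touch more, then I let go slowly.

Request:
send_rows(series=[0, 0, 0.04, 0, 0, 0, 0.444, 0, 0, 0.04, 0, 0, 0, 0.444])

```text
clock: 19.58
tcp_pos: [0.5031, -0.4236, -0.0196]
orientation: [0.0, 1.0, 0.015, 0.0]
wrist_force: [-1.2, 1.4, 4.0]
finger_gap: 0.0381
```

```bash
python3 st.py
```

```text
19.5833 [ 0.5031  -0.42362 -0.01957] [2.000e-04 9.999e-01 1.470e-02 1.000e-04] [-1.2   1.41  3.96] [ 0.285  0.247 -0.032] 0.03812
```

Request:
send_rows(series=[0, 0, 0, 0, 0, 0, 0.46, 0, 0, 0, 0, 0, 0, 0.48, 0, 0, 0, 0, 0, 0, 0.5, 0, 0, 0, 0, 0, 0, 0.53, 0, 0, 0, 0, 0, 0, 0.56, 0, 0, 0, 0, 0, 0, 0.58, 0, 0, 0, 0, 0, 0, 0.58, 0, 0, 0, 0, 0, 0, 0.58])

```text
clock: 20.25
tcp_pos: [0.503, -0.4235, -0.0202]
orientation: [-0.0, 1.0, 0.015, -0.0]
wrist_force: [-0.9, -0.4, 0.1]
finger_gap: 0.0495
```

Request:
send_rows(series=[0, 0, -0.2, 0, 0, 0, 0.58, 0, 0, -0.6, 0, 0, 0, 0.58, 0, 0, -1, 0, 0, 0, 0.58, 0, 0, -1.6, 0, 0, 0, 0.58, 0, 0, -1.6, 0, 0, 0, 0.58])

```text
clock: 20.67
tcp_pos: [0.5039, -0.4244, -0.0023]
orientation: [0.001, 1.0, 0.015, 0.001]
wrist_force: [0.9, -0.6, 0.7]
finger_gap: 0.0496
```

```bash
python3 pl.py .013 | grep -v tray
```

```text
20.6667 [ 0.5039 -0.4244 -0.0023] [1.000e-03 9.999e-01 1.480e-02 9.000e-04] [ 0.9 -0.6  0.7] 0.04963170469389179 tilt [1.7987e+02 2.6600e+00 1.6000e-01]
plate [ 0.5031 -0.4008  0.0303]
seen 0.77 261.86607142857144 120.60714285714286 [247.5, 110.8, 23.5, 21.8]
pred [[262.16562922 115.39959377]]
```

The cover stayed put (row 121) while the fingers rose 18 mm, so it is free. I retreat up and aside.

Request:
send_rows(series=[0, 0, -1, 0, 0, 0, 0.58, 0, 0, -3, 0, 0, 0, 0.58, 0, 0, -6, 0, 0, 0, 0.58, 0, 0, -9, 0, 0, 0, 0.58, 0, 0, -12, 0, 0, 0, 0.58, 0, 0, -15, 0, 0, 0, 0.58, -4, 0, -17, 0, 0, 0, 0.58, -8, 0, -17, 0, 0, 0, 0.58, -12, 0, -17, 0, 0, 0, 0.58, -12, 0, -17, 0, 0, 0, 0.58])

```text
clock: 21.6
tcp_pos: [0.3769, -0.4257, 0.1666]
orientation: [-0.001, 1.0, 0.013, -0.002]
wrist_force: [-0.7, 0.7, 0.2]
finger_gap: 0.0495
```

Run:
```python
from h import *
s=get_state();print(s["clock"],s["tcp_pos"],s["wrist_force"].round(1))
im=read_camera("side");cv2.imwrite("pics/end.png",im)
for c in("side","top"):
  if c=="top":cv2.imwrite("pics/endt.png",read_camera("top"))
  for d in silhouettes(c,"cover_plate")[:2]+silhouettes(c,"tray")[:2]:
    y,x=np.nonzero(d["pixels"]);print(c,round(d["p"],2),x.mean().round(1),y.mean().round(1),d["box"],back(c,[[x.mean(),y.mean()]],.015).round(3))
g=im.mean(2).astype(int)
for r in range(98,136):print(r,"".join(" .:-=+*#%@"[9-min(9,v//20)] for v in g[r,230:295]))
p=np.radians(1.56);C=[[.5023+a*.028*np.cos(p)-b*.046*np.sin(p),-.40+a*.028*np.sin(p)+b*.046*np.cos(p),.015] for a,b in((1,1),(1,-1),(-1,-1),(-1,1))]
print(proj("side",C).round(1).tolist())
```

```text
21.6 [ 0.37685696 -0.42573358  0.16657426] [-0.7  0.7  0.2]
side 0.71 261.7 120.8 [250.2, 107.6, 19.4, 25.6] [[ 0.503 -0.393  0.015]]
side 0.8 335.7 144.0 [324.6, 122.6, 21.9, 37.2] [[ 0.26  -0.315  0.015]]
side 0.62 263.3 120.6 [234.7, 101.9, 58.5, 38.9] [[ 0.498 -0.395  0.015]]
top 0.91 375.3 181.6 [361.5, 175.5, 30.1, 13.1] [[ 0.501 -0.395  0.015]]
top 0.42 378.1 182.1 [353.3, 154.2, 50.8, 54.2] [[ 0.499 -0.405  0.015]]
top 0.66 378.0 182.1 [352.3, 156.5, 51.3, 51.3] [[ 0.5   -0.404  0.015]]
top 0.62 354.8 267.8 [327.8, 245.3, 57.0, 51.2] [[ 0.214 -0.317  0.015]]
98 ::..::.:::..:-:::::.:::..::..:::.:::..::...:..:::..::..::..:::.. 
99 :..:::.:-::.:::::-:.:::..::..::..:::..::..::..:::..::..::::--::..
100 :..:::.:::.:::..:::.::..:::..::..::..:::..:...::..:::..:::-===---
101 :..::.:-::.:::..:..::::.:::..::.:::..:-:..:..:::..:::.:-:-=++==+=
102 ..::..:::..:::.:::::--:::..::::..::..::..::..:::.::::-====+++=+++
103 ..::..::..::::::-------:::.::-::::..:::..:::::-::-====+++++++++++
104 .:::.:::..::.::-=======-----------::::::::--====-==++++++++++++++
105 :-::.::..::..:-===================-
[... 1495 characters left out ...]
+++++
127 .:...:--:...........:-+###############*=:..............:-=+++++++
128 ::...:--:...........:-+###############*=:..............:-=+++++++
129 ::..::--:::::.......:-=*###*****###%##+-:..............:-=+++++++
130 ...:--=-----:::...:::-==++=====++*##**=-..............::-==++++++
131  ..:-========-------------------======-::.............:-====+++++
132   ..-===================---------------::::...........:----=+++++
133    .:-===========================---------:::..::::::::::.:-=++++
134    .:--===================================----------:---:..:=++++
135     ..::--------=======================================-:..:-==++
[[251.4, 127.0], [256.2, 110.8], [272.9, 112.3], [268.8, 128.6]]
```

```bash
python3 -c "
from workcell import *
print(get_state()['clock']);print(hand_in())"
```

```text
21.9
the job is handed in; nothing more can be done
None
```

The battery cover is off the wafer transfer unit and lying in the right-hand grey tray. I handed the job in at about 22 s of the 53 s allowed; it reported no verdict.

- **Removal:** I pinched cap and rib evenly. The tab was pressed in about 3.8 mm, roughly 9 N from the spring rate and the gap, since pinch force cannot be read directly. I tipped the cover 14° about the lugs, drew it back 13 mm and lifted it clear. The highest sideways load I read was 5.6 N, part-way through the tilt, and I eased it straight away.
- **Placing:** I lowered the cover until the wrist force showed it touch the tray floor, at the height I had predicted. I pressed on to about 4 N, then opened the fingers slowly. The cover stayed put as the fingers rose.
- **Last checks:** Both cameras put the cover at about (0.50, -0.395), roughly 1 cm from the tray centre, with its outline matching a flat cover to about 2 px. The arm stands clear, with wrist force near zero.
- **Not checked or disagreed:**
  - The finger tips turned out to sit about 37 mm behind the reported TCP. I confirmed this with a small test tilt and corrected for it.
  - The cover looked up to about 6 mm nearer the unit than predicted, well within tolerance.
  - I made no separate final check that the other objects had not moved, but no unexpected contact forces showed.
  - My last two checks used detections and pixel dumps, because I had used all 12 picture views.

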